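# Try the fit of a taper-shank ring arbor: seat it home, then drift it loose

### The job

Try the fit of the square-headed taper-shank ring arbor in the bolted-down bench socket. Take it from the wooden stand, lower its shank into the bore without dropping it, turn it under a light push until its tang drops into the driving dog, press it slowly and fully home until the collar sits flush on the socket, and let go. Then, without touching the arbor again, push the wedge-shaped drift through the socket's slot, under the shank, until the arbor has been lifted about 7 mm and is loose; leave the drift in the slot. Never lean on the arbor or the drift with more than about 30 N, and leave the other things where they are.

Things in the scene. Friction and masses are not known exactly. Their poses are not given: they have to be found in the camera images.
- arbor_head (a point): Centre of the dark square head (26 x 26 mm, 34 mm tall, flats square to x and y) of the steel ring arbor, 160 g, 118 mm long, standing upright in one hole of the stand; grip it here. z is the arbor's axis, up. On the head a stub 18 mm across, 8 mm tall; under it a collar 45 mm across, 6 mm thick, on which it rests. Other arbor points have the same axes.
- arbor_seat (a point): Centre of the underside of the arbor's collar, 23 mm below arbor_head; it meets socket_mouth when home. Below it a taper 44 mm long, 28 mm across narrowing at 3 degrees a side to 23 mm, then the tang and the nose.
- arbor_tang (a point): Middle of the foot of the arbor's flat tang, 58 mm below the collar's underside. The tang is 19 mm wide (x), 7 mm thick (y), 14 mm tall.
- arbor_nose (a point): Rounded lower end of the arbor, a thin nose 8 mm across, 70 mm below the collar's underside.
- socket_mouth (a point): Centre of the bore's mouth in the flat top face (64 mm along x, 56 mm along y) of the steel socket, 112 mm above the table, z up. It is bolted down on a dark foot 110 x 70 x 12 mm. The bore is 28 mm wide at the mouth, narrowing at 3 degrees a side. The taper begins to grip with the collar 5 mm above the face; from there a slow push (5 mm/s) rising to 20 or 25 N takes it home; faster is harder.
- socket_dog (a point): Top, on the bore's axis, of the driving dog fixed deep in the dark bore, 64 mm above the table: two 10 mm slots crossed at right angles, at an unknown angle about z, different each time (not that of these axes). Turned wrongly, the tang lands on it with the collar 10 mm above the face; turn the arbor at most 45 degrees either way under a light push until it drops in (within about 0.15 rad).
- socket_slot (a point): Middle of the level floor of the straight slot through the socket along y, open at both ends (y = -28 and 28 mm), on the bore's axis, 30 mm above the table, z up. 20 mm wide (x), 30 mm high at its ends, 26 mm inside. With the arbor home, its nose hangs into it on the axis and ends 12 mm above the floor. A locked arbor takes 10 to 20 N upward to break loose.
- drift_handle (a point): Centre of the dark wooden handle (60 mm along x, 22 mm wide, 44 mm tall) of the drift, a steel wedge 180 mm long, 160 to 260 g, standing on its flat underside on the table. x points along the blade to its tip, z up. The underside of handle and blade is 22 mm below. The blade is 14 mm thick (y) and runs from 30 to 150 mm along x.
- drift_tip (a point): Lower edge of the blade's tip, 150 mm from drift_handle; same axes. The blade's top slopes: 8 mm high at the tip, rising evenly to 24 mm at 100 mm from the tip, then level to the handle. It may enter the slot from either end; it reaches the nose with its tip about 25 mm past the axis.
- stand: Wooden block 64 mm (x) by 150 mm (y), 80 mm tall, fixed to the table, with two upright 34 mm holes at y = -42 and +42 mm; origin under its centre.
- mandrel: Bystander: round straight-shank mandrel in the other hole of the stand, collar 45 mm across and a slim brass head of 16 mm diameter; origin at its collar's underside. Leave alone.
- resin: Bystander: amber bottle, 64 mm diameter, 130 mm tall, origin under its centre. Leave alone.
- spool: Bystander: black filament spool lying flat, 120 mm diameter, 50 mm tall, origin under its centre. Leave alone.
- driver: Bystander: screwdriver, 200 mm long, lying on the table, origin at its middle. Leave alone.
Things that resemble listed ones, but are neither listed nor needed, are in the scene too. What is shaped like the part that bears arbor_head but blue is not meant.

How it is judged (in metres and radians):
On the way, in this order (a step that is already met when the one before it is completed fails the run):
1. The arbor is fully home in the socket (collar within 2 mm of the face) and let go (z of arbor_seat in the frame of socket_mouth below 0.002 m and horizontal distance between arbor_seat and socket_mouth below 0.003 m and angle between arbor_seat's own z axis and vertical below 0.06 rad and contact force between the fingers and arbor below 0.1 N), for 0.3 s.
2. The drift's tip is in the slot while the arbor is still home (within 3 mm) (z of arbor_seat in the frame of socket_mouth below 0.003 m and horizontal distance between drift_tip and socket_slot below 0.03 m and z of drift_tip in the frame of socket_slot between -0.004 and 0.016 m), for 0.1 s.
3. The drift has broken the arbor loose: its collar is more than 5 mm above the face (z of arbor_seat in the frame of socket_mouth above 0.005 m and contact force between the fingers and arbor below 0.1 N), for 0.2 s.
At the end, for the whole second after the job is handed in: The arbor stands upright (within 0.12 rad) and centred (within 5 mm) in the socket, its collar 5 to 14 mm above the socket's face, lifted by the drift, which lies still in the slot with its tip 35 to 100 mm past the bore's axis (z of arbor_seat in the frame of socket_mouth between 0.005 and 0.014 m and horizontal distance between arbor_seat and socket_mouth below 0.005 m and angle between arbor_seat's own z axis and vertical below 0.12 rad and horizontal distance between drift_tip and socket_slot between 0.035 and 0.1 m and x of drift_tip in the frame of socket_slot between -0.012 and 0.012 m and horizontal distance between drift_handle and socket_slot below 0.125 m and z of drift_tip in the frame of socket_slot between -0.006 and 0.012 m and linear speed of each of arbor, drift below 0.02 m/s); the robot touches nothing.
It fails at once if the arbor is squeezed in the socket with more than 110 N, all its contacts added up (a push of some 40 N, or a fast shove) (contact force between arbor and socket above 110 N).
It fails at once if the arbor is let drop (moving at over 0.4 m/s out of the fingers, a fall of about 8 mm) (linear speed of arbor above 0.4 m/s and contact force between the fingers and arbor below 0.1 N).
It fails at once if the drift presses on the arbor with more than 90 N (over 30 N of push on the drift) (contact force between drift and arbor above 90 N).
It fails at once if the fingers touch the arbor while the drift is in the slot (horizontal distance between drift_tip and socket_slot below 0.035 m and contact force between the fingers and arbor above 0.5 N).
It fails at once if a bystander is moved by more than 30 mm (distance of any of mandrel, resin, spool, driver from where it was at the start of the episode above 0.03 m).
It also fails if it takes over 72 s, if anything falls off the work surface, if the arm or the gripper's body presses on something with over 40 N, if the wrist force passes 120 N, or if a joint passes its speed limit or range.

### The arm

A 6-joint arm with a two-finger parallel gripper is mounted at the origin on the work surface. World frame = base frame: x ahead of the robot, y to its left, z up, the work surface at z = 0. Lengths are in mm, angles in rad, forces in N, time in s.
With the tool pointing down it reaches from about 400 to 925 mm from the base axis. Payload 12.5 kg.
Tool frame: the origin (TCP) lies at the centre of the arm's flange, where the gripper is bolted on; the fingertips stand 190 mm ahead of it and the grasp point (between the pads) lies 171 mm ahead of it; z points along the fingers, y is the direction in which the jaws open and shut (so a half turn about z gives the same grasp; the last joint's range is limited). The gripper opens to 95 mm and grips with 3 to 60 N. Pads are 20 mm wide; open, the fingers measure 119 mm over their backs; the gripper's body (75 mm by 180 mm) begins 59 mm behind the grasp point.
Start: joints at [1.008, 0.491, 1.559, -0, 1.092, -0.106], TCP at [275.652, 560.929, 404.761] pointing down, gripper open.
Joint ranges: [-3.1, 3.1], [-0.84, 2.19], [0.05, 2.79], [-1.13, 4.28], [0.06, 2.93], [-2.69, 2.69]. Speed limits (rad/s): [2.22, 2.22, 2.79, 3.14, 3.14, 3.14].

### API

Orientations are given as [roll, pitch, yaw] about the fixed x, y, z axes, in that order (R = Rz(yaw) Ry(pitch) Rx(roll)).
In Python, from cell import env gives the robot as it stands.
- The arm moves only by the shell command python3 -m pendant 'ROWS'. ROWS is JSON, a list of rows, each an object of numbers: "x", "y", "z": the shift along the tool's x, y, z in units of 150 mm (1.0 is 150 mm); "rx", "ry", "rz": the turn, a rotation vector about the tool's x, y, z in units of 45 degrees (1.0 is 45 degrees); "jaw": the opening, from 0 (shut) to 1 (fully open). In form: [{"x": .., "y": .., "z": .., "rx": .., "ry": .., "rz": .., "jaw": ..}, ...]. A call has 1 to 10 rows; each row is the pose to reach, as a shift and turn from the pose commanded when the call began, along the tool's axes at that moment; what a row does not reach only later rows make up. A row lasts 1/8 s, in which the tool goes at most 62.5 mm and 10.7 degrees, less where a joint would pass 70% of its speed; a pose out of reach is approached as far as the arm can. A call with a number of a shift or a turn outside -1 to 1 is refused whole. A call with a gripper value outside its range is refused whole. The fingers move at their own pace and stop on an object; the grip force is fixed at half the most. Time passes only in rows, so rows that repeat a pose let the fingers close. It gives the time, the measured TCP pose, the force and the opening at its end, in the units of the state.
- env.state(): the state, without advancing time (a new reading comes with each control period).
- env.read_camera(name): name is "side" or "top"; returns a dict with "img" (480x640x3 uint8, red, green, blue), "fx", "fy", "cx", "cy" (pixels), "D" ([k1, k2, p1, p2, k3] as OpenCV has them; the pictures are not rectified), "rvec" (rotation vector, rad) and "tvec" (3), from world to camera coordinates, as OpenCV has them. Camera axes: x right, y down, z forward; pixel columns grow to the right and rows downward; lengths in mm; the calibration is good to about 2 mm. A picture is of the moment at which its call begins. There is no depth.
- env.job_done(): hands the job in, once; it reports no verdict.
The state is a dict: "t": time; "joints": joint angles; "qvel": joint speeds; "tau": joint torques, N m; "eef_pos": TCP position; "tcp_rot": TCP orientation; "ft_force": force on the tool from outside, world axes, zero at the start; "moment": the same for the moment, N m; "opening": opening from 0.0 (shut) to 1.0 (fully open).
Only numpy, scipy, OpenCV 4.12 (cv2) and the standard library are available. Lean on these libraries where they do the work, as an engineer would, in place of code of your own. Each camera call takes 0.05 s, during which the arm holds its last target.

## Working session

There is one attempt and no reset: what is moved stays moved. The work goes in short steps, Python scripts to look and compute and a shell command to move; the robot and the scene stay as the last step left them, time stands still between calls to the robot, and variables do not carry over. Pictures are saved under pics/ and viewed, and the job is handed in when it is done.

```bash
ls; mkdir -p pics; python3 - <<'E'
from cell import env
import cv2
print(env.state())
for n in("side","top"):
    c=env.read_camera(n); cv2.imwrite(f"pics/{n}0.png",c["img"][:,:,::-1]); print({k:v for k,v in c.items() if k!="img"})
E
```

```text
pics
{'t': 0.0, 'joints': array([ 1.00842007e+00,  4.91543568e-01,  1.55948807e+00, -2.98389940e-05,
        1.09167711e+00, -1.05643847e-01]), 'qvel': array([ 0.00064448, -0.00096297, -0.00235194,  0.00183073,  0.00099427,
        0.00061914]), 'tau': array([ 2.19750822e-03, -6.12652659e+01, -2.58177084e+01,  6.93114591e-02,
        4.82737343e-02, -1.89269936e-04]), 'eef_pos': array([275.61731391, 560.89382263, 404.15826258]), 'tcp_rot': array([-3.14047999e+00, -9.13729790e-05,  2.68487396e+00]), 'ft_force': array([ 0.10123355,  0.05949139, -1.05273633]), 'moment': array([-0.0176947 , -0.00954529, -0.03169287]), 'opening': 1.0003232869731689}
{'fx': 454.32450035169586, 'fy': 454.32450035169586, 'cx': 325.8617319502044, 'cy': 237.4508501786387, 'D': array([-0.00577564,  0.        ,  0.        ,  0.        ,  0.        ]), 'rvec': array([ 0.06785591, -2.72164104,  1.49963923]), 'tvec': array([567.66488111, 133.17428267, 854.77441054])}
{'fx': 557.2750295262604, 'fy': 557.2750295262604, 'cx': 311.0065917275132, 'cy': 240.49153715886413, 'D': array([-0.09965165,  0.        ,  0.        ,  0.        ,  0.        ]), 'rvec': array([ 2.18784493, -2.13492434,  0.09297746]), 'tvec': array([ -47.19321362,  556.44555689, 1124.88606725])}
```

View pics/side0.png

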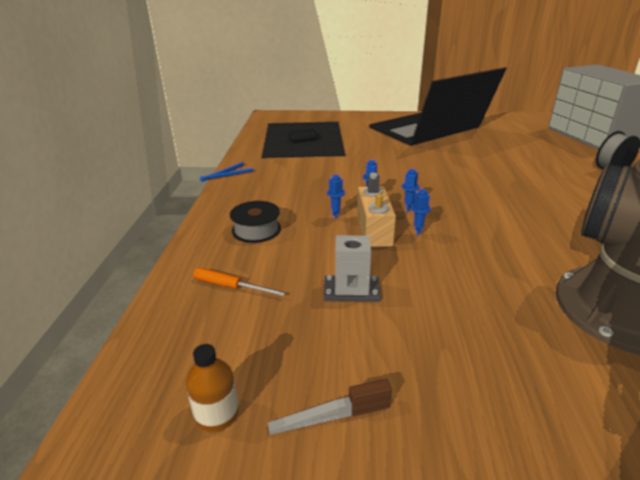

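View pics/top0.png

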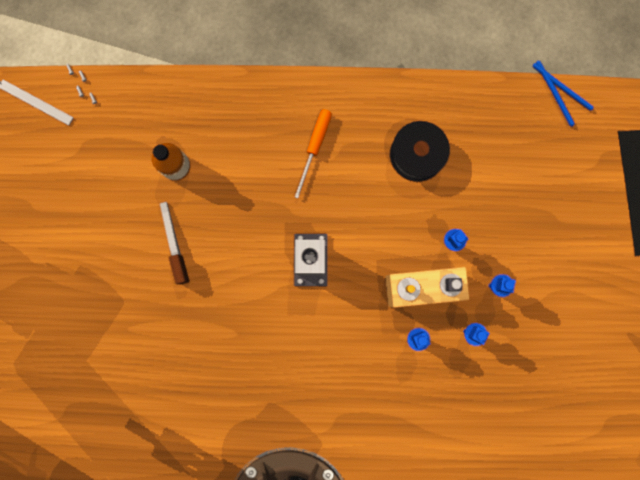

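The side view shows the stand at about (377,215) with the steel arbor at its far end (373,185), the socket at (352,265) and the drift at (330,405). In the top view the arbor head is at (455,285), the mandrel at (409,289), the socket at (311,258), and the drift runs from its handle at (180,270) to its tip at (165,205).

```bash
cat > h.py <<'E'
import numpy as np, cv2
from cell import env
def cam(n): return env.read_camera(n)
def K(c): return np.array([[c["fx"],0,c["cx"]],[0,c["fy"],c["cy"]],[0,0,1]])
def ray(c,p):
    u=cv2.undistortPoints(np.array([[p]],float),K(c),c["D"])[0,0]
    R=cv2.Rodrigues(c["rvec"])[0]; o=-R.T@c["tvec"]; d=R.T@np.array([u[0],u[1],1]); return o,d/np.linalg.norm(d)
def onz(c,p,z):
    o,d=ray(c,p); return o+d*(z-o[2])/d[2]
def proj(c,P): return cv2.projectPoints(np.array(P,float).reshape(-1,3),c["rvec"],c["tvec"],K(c),c["D"])[0][:,0]
def tri(c1,p1,c2,p2):
    o1,d1=ray(c1,p1);o2,d2=ray(c2,p2)
    A=np.stack([d1,-d2],1); s=np.linalg.lstsq(A,o2-o1,rcond=None)[0]
    a=o1+d1*s[0];b=o2+d2*s[1]; return (a+b)/2,np.linalg.norm(a-b)
def crop(c,x0,y0,x1,y1,s,f):
    cv2.imwrite(f,cv2.resize(c["img"][y0:y1,x0:x1,::-1],None,fx=s,fy=s,interpolation=cv2.INTER_CUBIC))
E
python3 - <<'E'
from h import *
t=cam("top");s=cam("side")
for c in(t,s): print(ray(c,(320,240)))
crop(t,280,220,500,330,3.6,"pics/tc1.png")
crop(s,300,150,460,310,3.7,"pics/sc1.png")
crop(t,140,190,220,300,5,"pics/tc2.png")
crop(s,250,360,410,450,5,"pics/sc2.png")
for n,p,z in(("socket",(310,257),112),("stand",(429,287),80),("head",(455,285),120),("mand",(409,289),90),("dh",(180,270),44),("dt",(165,205),8),("resin",(162,153),130),("spool",(420,150),50),("drv",(314,153),15)): print(n,onz(t,p,z).round())
E
```

```text
(array([ 440.41097181,  -53.32279484, 1174.91377425]), array([ 0.10276874,  0.00103263, -0.99470474]))
(array([526.75435437, 681.20047661, 573.68446077]), array([ 0.06305486, -0.84020944, -0.5385835 ]))
socket [517. -34. 112.]
stand [ 466. -268.   80.]
head [ 470. -310.  120.]
mand [ 461. -227.   90.]
dh [489. 233.  44.]
dt [628. 282.   8.]
resin [711. 258. 130.]
spool [ 749. -255.   50.]
drv [746. -35.  15.]
```

View pics/tc1.png

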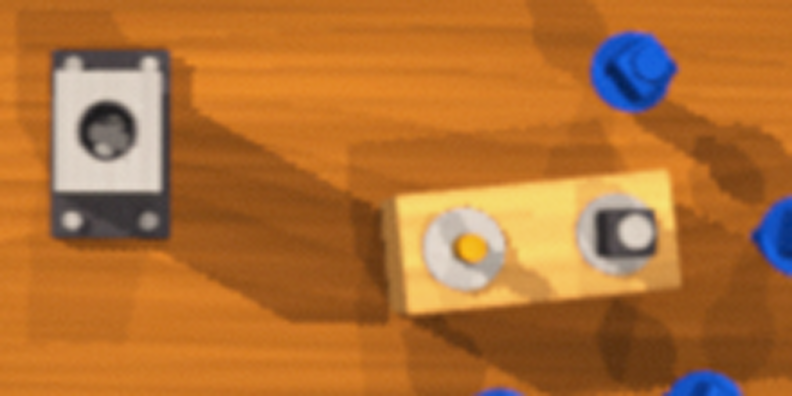

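View pics/sc1.png

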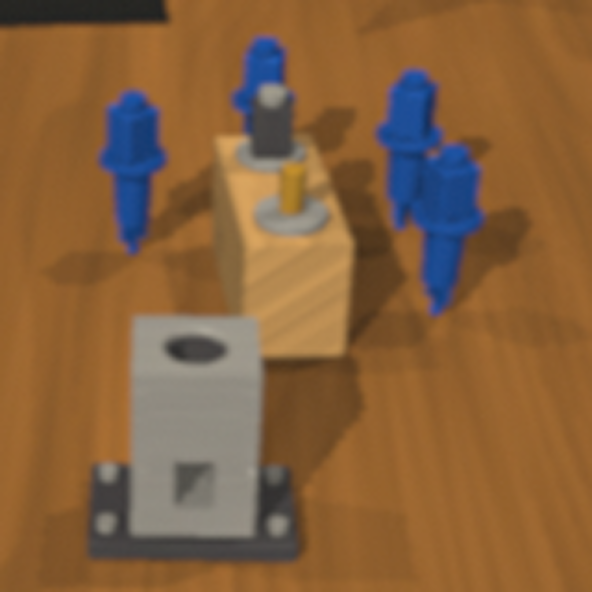

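View pics/tc2.png

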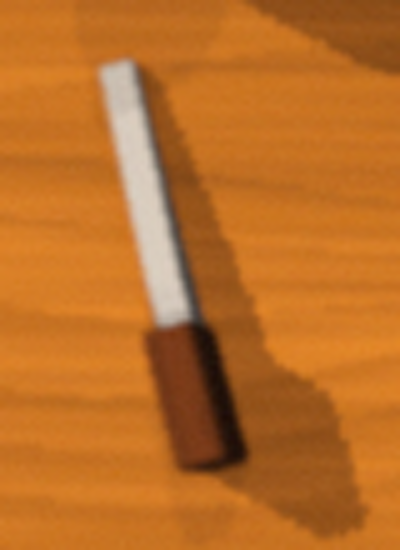

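View pics/sc2.png

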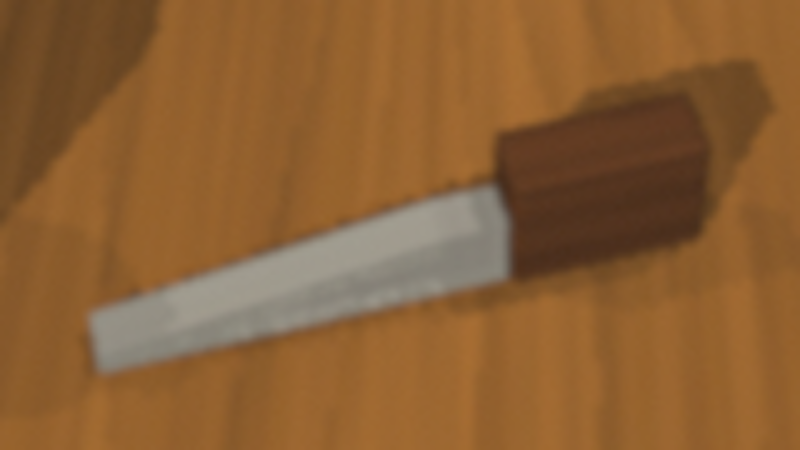

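```bash
python3 - <<'E'
from h import *
t=cam("top");s=cam("side")
def mask(c,box,f):
    x0,y0,x1,y1=box; im=c["img"].astype(int); hsv=cv2.cvtColor(c["img"],cv2.COLOR_RGB2HSV).astype(int)
    m=f(im,hsv); o=np.zeros(m.shape,np.uint8); o[y0:y1,x0:x1]=m[y0:y1,x0:x1]*255
    return o
def big(m):
    cs=cv2.findContours(m,cv2.RETR_EXTERNAL,cv2.CHAIN_APPROX_NONE)[0]; return max(cs,key=cv2.contourArea)
# socket face
m=mask(t,(285,225,335,295),lambda i,h:(h[...,1]<60)&(h[...,2]>150)); k=big(m)
r=cv2.minAreaRect(k); print("face",r); 
P=np.array([onz(t,p,112)[:2] for p in cv2.boxPoints(r)]); print(P.round(1),P.mean(0))
m=mask(t,(300,245,320,272),lambda i,h:(h[...,2]<140)); k=big(m); e=cv2.fitEllipse(k); print("bore",e,onz(t,e[0],112))
# foot
m=mask(t,(285,225,335,295),lambda i,h:(h[...,1]<70)); k=big(m); r=cv2.minAreaRect(k); print("foot",r,onz(t,r[0],12))
# stub
m=mask(t,(445,275,466,295),lambda i,h:(h[...,2]<110)&(h[...,1]<80)); k=big(m);r=cv2.minAreaRect(k); print("darkhead",r,)
m=mask(t,(449,278,466,293),lambda i,h:(h[...,2]>130)&(h[...,1]<60)); print("collar+stub");n,l,st,ce=cv2.connectedComponentsWithStats(m)
for i in range(1,n): print(st[i],ce[i],onz(t,ce[i],128))
m=mask(t,(435,265,470,300),lambda i,h:(h[...,1]<90));k=big(m); print("steel bbox",cv2.boundingRect(k), cv2.minAreaRect(k))
m=mask(t,(385,260,475,312),lambda i,h:(h[...,0]>14)&(h[...,0]<28)&(h[...,2]>200)|(h[...,1]<90));k=big(m);r=cv2.minAreaRect(k);print("stand",r,[onz(t,p,80)[:2].round(1) for p in cv2.boxPoints(r)])
# print stub zoom
print(t["img"][276:294,446:466,2])
# blues
m=mask(t,(380,215,530,360),lambda i,h:(h[...,0]>100)&(h[...,0]<130)&(h[...,1]>150)&(h[...,2]>90));n,l,st,ce=cv2.connectedComponentsWithStats(m)
for i in range(1,n):
    if st[i][4]>50: print("blue",ce[i],onz(t,ce[i],80).round())
E
```

```text
face ((309.5, 254.0), (36.0, 29.0), 90.0)
[[556.8  -4.1]
 [558.1 -59.7]
 [489.1 -61.3]
 [487.7  -6. ]] [522.93783393 -32.76288167]
bore ((309.37896728515625, 255.69259643554688), (15.365345001220703, 15.475942611694336), 156.5614013671875) [519.58321171 -32.62834774 112.        ]
foot ((310.5, 259.5), (51.0, 31.0), 90.0) [519.10943593 -33.22863068  12.        ]
darkhead ((453.5, 284.5), (13.0, 15.0), 90.0)
collar+stub
[452 279  10  10  82] [456.32926829 283.70731707] [ 472.05343772 -310.58388436  128.        ]
[449 291  11   2  11] [454.         291.90909091] [ 456.5770248  -306.21468429  128.        ]
steel bbox (440, 274, 22, 22) ((450.5, 284.5), (21.0, 21.0), 90.0)
stand ((431.6036376953125, 282.93292236328125), (40.19708251953125, 82.49236297607422), 83.6598129272461) [array([ 502.4, -187.9]), array([ 524. , -350.4]), array([ 445.5, -359.2]), array([ 424.4, -197.6])]
[[171 174 171 172 170 170 169 169 168 172 183 181 168 137 119 114 116 115
  117 110]
 [159 154 151 151 148 149 149 146 146 149 161 168 161 137 117 110 111 114
  116 113]
 [114 101  96  93  96  98  95  93  94  99 105 
[... 826 characters left out ...]
 78  82 103 139 161 166 164 153 122  79  62  61  72
   76  76]
 [ 60  41  51  69  81  76  75  80  86  97 102  95  86  70  60  56  62  72
   76  78]
 [ 79  57  54  63  73  75  73  69  71  70  73  69  64  68  66  64  70  75
   78  76]
 [131 113 101  93  97  96  97  98  98  98 101 103 105 103  88  73  73  77
   76  77]
 [178 168 149 137 137 135 131 133 131 133 136 141 139 124  99  76  77  73
   74  74]
 [180 181 172 163 159 151 140 136 137 140 138 142 131 107  82  74  74  72
   72  75]]
blue [455.09039548 239.49152542] [ 561. -320.   80.]
blue [502.04145078 285.08290155] [ 473. -414.   80.]
blue [475.66062176 333.9015544 ] [ 376. -361.   80.]
blue [418.20441989 338.99171271] [ 364. -248.   80.]
```

```bash
python3 - <<'E'
from h import *
t=cam("top");s=cam("side")
P=[(519.5,-33,112),(519.5+32,-33+28,112),(519.5-32,-33+28,112),(519.5+32,-33-28,112),(519.5-32,-33-28,112),(519.5,-5,30),(472,-310.6,128),(472,-310.6,86)]
for c,n in((t,"t"),(s,"s")):
    q=proj(c,P); print(n,q.round(1).tolist())
im=s["img"][:,:,::-1].copy(); im=cv2.resize(im[150:310,300:460],None,fx=3.7,fy=3.7,interpolation=cv2.INTER_CUBIC)
for p in proj(s,P): cv2.circle(im,tuple(int(v) for v in ((p+0.5-[300,150])*3.7)),2,(0,0,255),-1)
cv2.imwrite("pics/sc3.png",im)
# drift
def msk(c,box,f):
    x0,y0,x1,y1=box; h=cv2.cvtColor(c["img"],cv2.COLOR_RGB2HSV).astype(int); m=f(h); o=np.zeros(m.shape,np.uint8); o[y0:y1,x0:x1]=m[y0:y1,x0:x1]*255; return o
m=msk(t,(150,195,200,300),lambda h:(h[...,1]<70)&(h[...,2]>120)); k=max(cv2.findContours(m,0,1)[0],key=cv2.contourArea); r=cv2.minAreaRect(k);b=cv2.boxPoints(r);print("blade",r,b.tolist())
m=msk(t,(160,245,200,300),lambda h:((h[...,0]<10)|(h[...,0]>170))&(h[...,2]<120)&(h[...,2]>60)); k=max(cv2.findContours(m,0,1)[0],key=cv2.contourArea); r=cv2.minAreaRect(k);b=cv2.boxPoints(r);print("handle",r,b.tolist(),onz(t,r[0],44))
E
```

```text
t [[309.6, 255.7], [295.4, 238.8], [294.5, 272.1], [324.6, 239.4], [323.8, 272.8], [296.7, 258.4], [456.3, 283.7], [451.1, 284.3]]
s [[352.5, 242.5], [334.8, 250.4], [370.1, 251.3], [335.9, 234.2], [369.3, 234.9], [351.5, 286.4], [373.4, 173.4], [372.6, 189.4]]
blade ((168.87059020996094, 228.41763305664062), (52.60563659667969, 6.941775321960449), 77.47119140625) [[159.77647399902344, 203.49411010742188], [166.5529327392578, 201.98822021484375], [177.96470642089844, 253.34115600585938], [171.18824768066406, 254.8470458984375]]
handle ((180.0, 282.0), (0.0, 0.0), 0.0) [[180.0, 282.0], [180.0, 282.0], [180.0, 282.0], [180.0, 282.0]] [464.18433199 231.7775307   44.        ]
```

View pics/sc3.png

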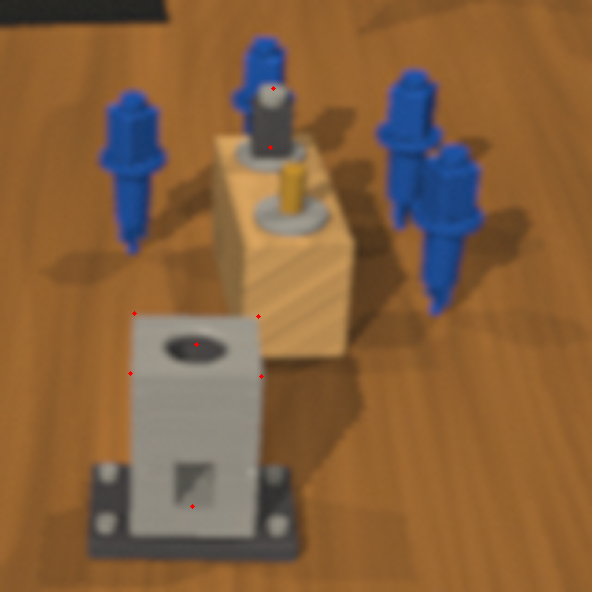

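```bash
cat >> h.py <<'E'
from scipy.spatial.transform import Rotation as Ro
def go(x,y,z,yaw=None):
    "units needed for TCP to reach xyz (mm), yaw deg, tool down"
    s=env.state(); R=Ro.from_euler("xyz",s["tcp_rot"]); p=s["eef_pos"]
    d=R.inv().apply(np.array([x,y,z])-p)/150
    rv=np.zeros(3)
    if yaw is not None: rv=(R.inv()*Ro.from_euler("xyz",[np.pi,0,np.radians(yaw)])).as_rotvec()/np.radians(45)
    print("t %.2f"%s["t"],"pos",p.round(1),"rpy",np.degrees(s["tcp_rot"]).round(2),"F",s["ft_force"].round(1),"op",round(s["opening"],3)); print("shift",d.round(4),"turn",rv.round(4))
E
python3 -c "
from h import *
go(519,0,404,90)"
```

```text
t 0.40 pos [275.6 560.9 404.7] rpy [-179.99   -0.    153.83] F [ 0.3  0.3 -0.1] op 1.001
shift [-3.1055 -2.6405  0.0047] turn [-1.0000e-04  1.0000e-04  1.4184e+00]
```

```bash
python3 -m pendant '[{"x":-0.25,"y":-0.2,"rz":0.22,"jaw":0.5},{"x":-0.5,"y":-0.42,"rz":0.44,"jaw":0.5},{"x":-0.75,"y":-0.63,"rz":0.66,"jaw":0.5},{"x":-1,"y":-0.85,"rz":0.88,"jaw":0.5},{"x":-1,"y":-0.85,"rz":1,"jaw":0.5}]'; python3 -c "
from h import *
go(519,0,404,90)"
```

```text
t 0.40 pos [275.6 560.9 404.7] rpy [-179.99   -0.    153.83] F [ 0.3  0.3 -0.1] op 1.001
shift [-3.1055 -2.6405  0.0047] turn [-1.0000e-04  1.0000e-04  1.4184e+00]invalid input
```

```bash
python3 -m pendant '[{"x":-0.25,"y":-0.2,"z":0,"rx":0,"ry":0,"rz":0.22,"jaw":0.5},{"x":-0.5,"y":-0.42,"z":0,"rx":0,"ry":0,"rz":0.44,"jaw":0.5},{"x":-0.75,"y":-0.63,"z":0,"rx":0,"ry":0,"rz":0.66,"jaw":0.5},{"x":-1,"y":-0.85,"z":0,"rx":0,"ry":0,"rz":0.88,"jaw":0.5},{"x":-1,"y":-0.85,"z":0,"rx":0,"ry":0,"rz":1,"jaw":0.5}]'; python3 -c "
from h import *
go(519,0,404,90)"
```

```text
t: 1.02
eef_pos: [355.0, 378.0, 405.1]
tcp_rot: [3.141, 0.0, 1.892]
ft_force: [0.1, 0.1, 0.2]
opening: 0.538
t 1.02 pos [355.  378.  405.1] rpy [1.7999e+02 1.0000e-02 1.0840e+02] F [0.1 0.1 0.2] op 0.538
shift [-2.7363  0.2419  0.0076] turn [3.000e-04 2.000e-04 4.089e-01]
```

```bash
python3 -m pendant '[{"x":-0.4,"y":0.2,"z":0,"rx":0,"ry":0,"rz":0.2,"jaw":0.5},{"x":-0.8,"y":0.35,"z":0,"rx":0,"ry":0,"rz":0.41,"jaw":0.5},{"x":-1,"y":0.4,"z":0,"rx":0,"ry":0,"rz":0.41,"jaw":0.5}]'; python3 -c "
from h import *
go(519,0,404,90)"
```

```text
t: 1.4
eef_pos: [460.7, 255.8, 404.8]
tcp_rot: [3.141, -0.0, 1.574]
ft_force: [-0.0, 0.7, -0.2]
opening: 0.499
t 1.40 pos [460.7 255.8 404.8] rpy [179.98  -0.    90.16] F [-0.   0.7 -0.2] op 0.499
shift [-1.7063  0.3841  0.0051] turn [ 0.0005 -0.      0.0036]
```

```bash
python3 -m pendant '[{"x":-0.4,"y":0.1,"z":0,"rx":0,"ry":0,"rz":0,"jaw":0.5},{"x":-0.8,"y":0.2,"z":0,"rx":0,"ry":0,"rz":0,"jaw":0.5},{"x":-1,"y":0.25,"z":0,"rx":0,"ry":0,"rz":0,"jaw":0.5}]'
python3 -m pendant '[{"x":-0.4,"y":0,"z":0,"rx":0,"ry":0,"rz":0,"jaw":0.5},{"x":-0.8,"y":0,"z":0,"rx":0,"ry":0,"rz":0,"jaw":0.5},{"x":-1,"y":0,"z":0,"rx":0,"ry":0,"rz":0,"jaw":0.5}]'
python3 -m pendant '[{"x":-0.4,"y":-0.05,"z":0,"rx":0,"ry":0,"rz":0,"jaw":0.5},{"x":-0.8,"y":-0.1,"z":0,"rx":0,"ry":0,"rz":0,"jaw":0.5},{"x":-1,"y":-0.15,"z":0,"rx":0,"ry":0,"rz":0,"jaw":0.5},{"x":-1,"y":-0.15,"z":0,"rx":0,"ry":0,"rz":0,"jaw":0.5}]'
python3 -c "
from h import *
go(472,-310.6,171+105,90)"
```

```text
t: 1.78
eef_pos: [498.1, 105.4, 404.9]
tcp_rot: [3.141, 0.0, 1.575]
ft_force: [1.0, -0.4, 0.2]
opening: 0.502
t: 2.15
eef_pos: [498.5, -44.5, 404.8]
tcp_rot: [3.141, 0.0, 1.575]
ft_force: [1.1, 0.1, -0.5]
opening: 0.501
t: 2.65
eef_pos: [476.8, -193.9, 404.6]
tcp_rot: [3.142, 0.0, 1.574]
ft_force: [-0.1, 0.3, 0.2]
opening: 0.5
t 2.65 pos [ 476.8 -193.9  404.6] rpy [180.    0.   90.2] F [-0.1  0.3  0.2] op 0.5
shift [-0.778  -0.0345  0.8576] turn [0.0001 0.     0.0045]
```

```bash
python3 -m pendant '[{"x":-0.4,"y":-0.02,"z":0,"rx":0,"ry":0,"rz":0,"jaw":0.5},{"x":-0.778,"y":-0.034,"z":0,"rx":0,"ry":0,"rz":0,"jaw":0.5},{"x":-0.778,"y":-0.034,"z":0.2,"rx":0,"ry":0,"rz":0,"jaw":0.5},{"x":-0.778,"y":-0.034,"z":0.3,"rx":0,"ry":0,"rz":0,"jaw":0.5},{"x":-0.778,"y":-0.034,"z":0.3,"rx":0,"ry":0,"rz":0,"jaw":0.5}]'
python3 -c "
from h import *
t=cam('top');s=cam('side')
go(472,-310.6,171+105,90)
crop(t,380,220,540,340,5,'pics/t4.png');crop(s,300,90,460,250,3.7,'pics/s4.png')"
```

```text
t: 3.28
eef_pos: [473.2, -307.9, 359.0]
tcp_rot: [-3.14, -0.001, 1.579]
ft_force: [-0.2, 0.1, -0.1]
opening: 0.499
t 3.38 pos [ 473.3 -308.2  360.5] rpy [1.7996e+02 2.0000e-02 9.0450e+01] F [0.2 0.4 1.6] op 0.499
shift [-0.016  -0.0095  0.563 ] turn [0.0008 0.0005 0.01  ]
```

View pics/s4.png

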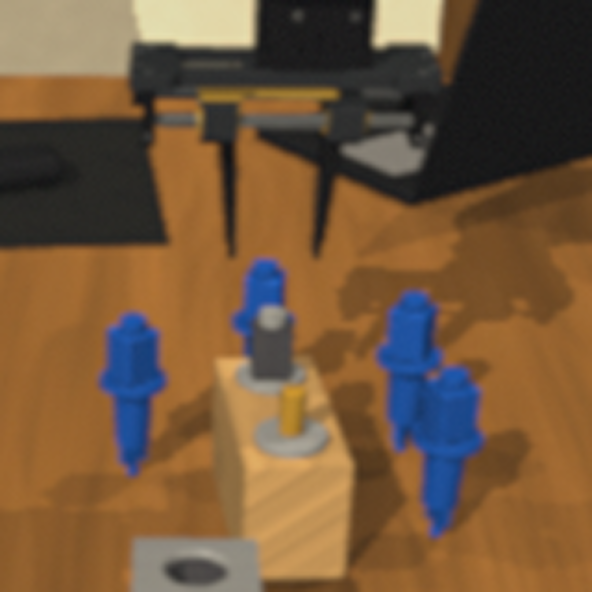

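View pics/t4.png

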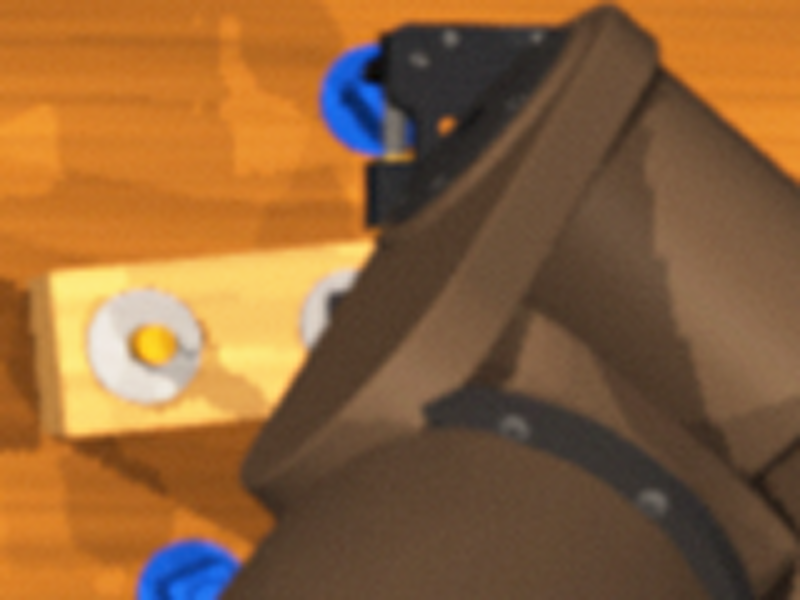

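The side view shows the open fingers (crop x 232 and 318) centred over the steel head at x 271, and none of the blue arbors is in the way. In the top view the arm hides the head.

```bash
python3 -m pendant '[{"x":-0.016,"y":-0.0095,"z":0.1,"rx":0,"ry":0,"rz":0.01,"jaw":0.5},{"x":-0.016,"y":-0.0095,"z":0.25,"rx":0,"ry":0,"rz":0.01,"jaw":0.5},{"x":-0.016,"y":-0.0095,"z":0.4,"rx":0,"ry":0,"rz":0.01,"jaw":0.5},{"x":-0.016,"y":-0.0095,"z":0.5,"rx":0,"ry":0,"rz":0.01,"jaw":0.5},{"x":-0.016,"y":-0.0095,"z":0.56,"rx":0,"ry":0,"rz":0.01,"jaw":0.5},{"x":-0.016,"y":-0.0095,"z":0.56,"rx":0,"ry":0,"rz":0.01,"jaw":0.5},{"x":-0.016,"y":-0.0095,"z":0.56,"rx":0,"ry":0,"rz":0.01,"jaw":0.5}]'
python3 -c "
from h import *
go(472,-310.6,171+105,90)"
```

```text
t: 4.25
eef_pos: [471.6, -311.4, 276.3]
tcp_rot: [3.141, 0.001, 1.57]
ft_force: [-0.4, -0.4, -0.4]
opening: 0.502
t 4.25 pos [ 471.6 -311.4  276.3] rpy [1.7995e+02 3.0000e-02 8.9930e+01] F [-0.4 -0.4 -0.4] op 0.502
shift [0.0051 0.0027 0.0018] turn [ 0.001   0.0007 -0.0016]
```

```bash
python3 -m pendant '[{"x":0.005,"y":0.002,"z":0,"rx":0,"ry":0,"rz":0,"jaw":0.35},{"x":0.005,"y":0.002,"z":0,"rx":0,"ry":0,"rz":0,"jaw":0.3},{"x":0.005,"y":0.002,"z":0,"rx":0,"ry":0,"rz":0,"jaw":0.2},{"x":0.005,"y":0.002,"z":0,"rx":0,"ry":0,"rz":0,"jaw":0.2},{"x":0.005,"y":0.002,"z":0,"rx":0,"ry":0,"rz":0,"jaw":0.2},{"x":0.005,"y":0.002,"z":0,"rx":0,"ry":0,"rz":0,"jaw":0.2}]'
```

```text
t: 5.0
eef_pos: [471.7, -310.6, 276.4]
tcp_rot: [3.141, 0.001, 1.57]
ft_force: [-2.5, 0.5, 6.2]
opening: 0.272
```

```bash
python3 -m pendant '[{"x":0,"y":0,"z":-0.05,"rx":0,"ry":0,"rz":0,"jaw":0.2},{"x":0,"y":0,"z":-0.2,"rx":0,"ry":0,"rz":0,"jaw":0.2},{"x":0,"y":0,"z":-0.4,"rx":0,"ry":0,"rz":0,"jaw":0.2},{"x":0,"y":0,"z":-0.6,"rx":0,"ry":0,"rz":0,"jaw":0.2},{"x":0,"y":0,"z":-0.8,"rx":0,"ry":0,"rz":0,"jaw":0.2},{"x":0,"y":0,"z":-0.95,"rx":0,"ry":0,"rz":0,"jaw":0.2},{"x":0,"y":0,"z":-0.95,"rx":0,"ry":0,"rz":0,"jaw":0.2}]'; python3 -c "
from h import *
t=cam('top');s=cam('side')
go(519.5,-33,171+240,90)
crop(s,300,50,460,210,3.7,'pics/s5.png')"
```

```text
t: 5.88
eef_pos: [471.7, -310.4, 419.7]
tcp_rot: [3.139, 0.002, 1.57]
ft_force: [0.2, 0.5, -2.6]
opening: 0.274
t 5.97 pos [ 471.6 -310.4  417.6] rpy [-1.7997e+02 -3.0000e-02  8.9930e+01] F [-0.3  1.5 -1.4] op 0.275
shift [1.8495 0.3171 0.0447] turn [-0.0006 -0.0006 -0.0016]
```

View pics/s5.png

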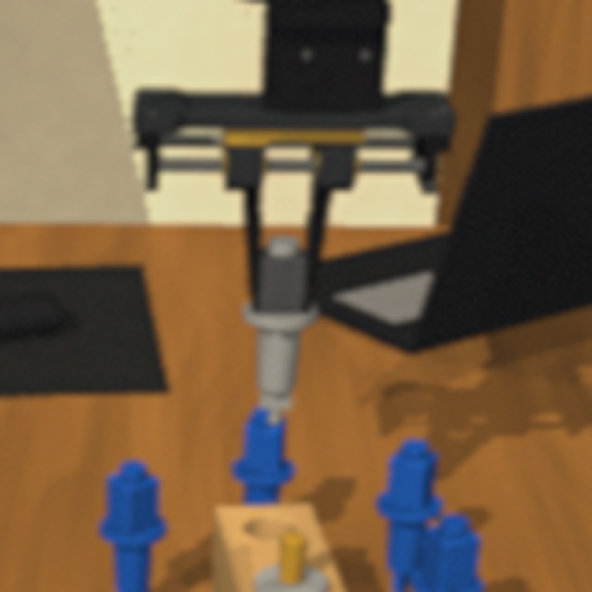

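The arbor hangs upright in the fingers (side crop around (280,320)), and its stand hole is empty.

```bash
python3 -m pendant '[{"x":0.25,"y":0.04,"z":0,"rx":0,"ry":0,"rz":0,"jaw":0.2},{"x":0.5,"y":0.08,"z":0,"rx":0,"ry":0,"rz":0,"jaw":0.2},{"x":0.75,"y":0.12,"z":0,"rx":0,"ry":0,"rz":0,"jaw":0.2},{"x":1,"y":0.16,"z":0,"rx":0,"ry":0,"rz":0,"jaw":0.2}]'
python3 -m pendant '[{"x":0.25,"y":0.04,"z":0,"rx":0,"ry":0,"rz":0,"jaw":0.2},{"x":0.5,"y":0.08,"z":0,"rx":0,"ry":0,"rz":0,"jaw":0.2},{"x":0.75,"y":0.12,"z":0,"rx":0,"ry":0,"rz":0,"jaw":0.2},{"x":0.85,"y":0.157,"z":0,"rx":0,"ry":0,"rz":0,"jaw":0.2},{"x":0.85,"y":0.157,"z":0,"rx":0,"ry":0,"rz":0,"jaw":0.2},{"x":0.85,"y":0.157,"z":0,"rx":0,"ry":0,"rz":0,"jaw":0.2}]'
python3 -c "
from h import *
t=cam('top');s=cam('side')
go(519.5,-33,171+240,90)
crop(s,280,110,440,310,3,'pics/s6.png');crop(t,250,190,370,310,5,'pics/t6.png')"
```

```text
t: 6.48
eef_pos: [496.0, -159.4, 416.9]
tcp_rot: [-3.14, -0.001, 1.569]
ft_force: [-0.0, 0.2, -2.1]
opening: 0.272
t: 7.22
eef_pos: [519.7, -34.0, 417.8]
tcp_rot: [-3.141, 0.0, 1.569]
ft_force: [-0.8, -0.2, -1.0]
opening: 0.269
t 7.33 pos [519.6 -34.1 418. ] rpy [-179.98   -0.     89.86] F [-1.  -0.4 -1.1] op 0.272
shift [ 0.0073 -0.0005  0.047 ] turn [-0.0004 -0.     -0.0031]
```

View pics/s6.png

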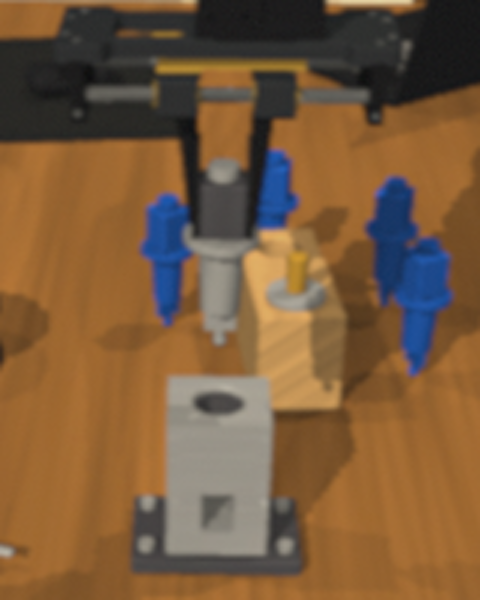

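View pics/t6.png

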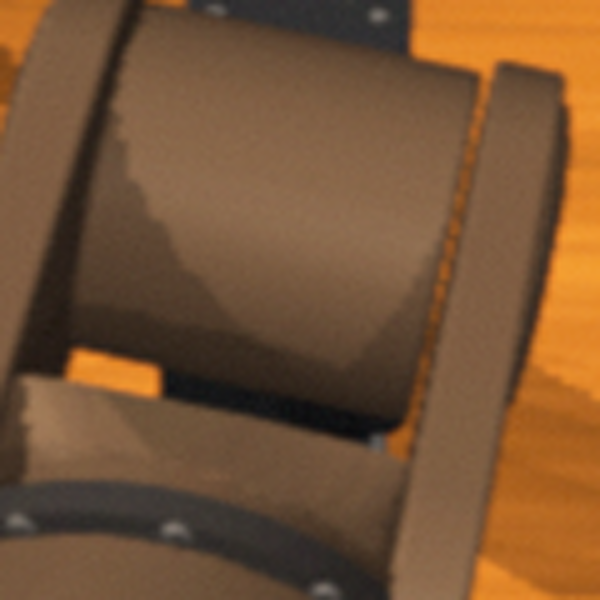

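```bash
python3 -c "
from h import *
s=cam('side')
print(((proj(s,[(519.5,-33,a) for a in (152,222,270,112)])+.5-[280,110])*3).round(1))
go(519.5,-33,171+240,90)"
```

```text
[[220.6 343.6]
 [223.5 239.7]
 [225.6 162.5]
 [219.1 398.9]]
t 7.38 pos [519.6 -34.  418.1] rpy [-179.99   -0.     89.85] F [-0.1  0.2 -2.4] op 0.271
shift [ 0.0068 -0.0005  0.0474] turn [-0.0002 -0.     -0.0032]
```

```bash
python3 -m pendant '[{"x":0.007,"y":0,"z":0.1,"rx":0,"ry":0,"rz":0,"jaw":0.2},{"x":0.007,"y":0,"z":0.2,"rx":0,"ry":0,"rz":0,"jaw":0.2},{"x":0.007,"y":0,"z":0.3,"rx":0,"ry":0,"rz":0,"jaw":0.2},{"x":0.007,"y":0,"z":0.36,"rx":0,"ry":0,"rz":0,"jaw":0.2},{"x":0.007,"y":0,"z":0.4,"rx":0,"ry":0,"rz":0,"jaw":0.2},{"x":0.007,"y":0,"z":0.4,"rx":0,"ry":0,"rz":0,"jaw":0.2}]'
python3 -m pendant '[{"x":0,"y":0,"z":0.04,"rx":0,"ry":0,"rz":0,"jaw":0.2},{"x":0,"y":0,"z":0.08,"rx":0,"ry":0,"rz":0,"jaw":0.2},{"x":0,"y":0,"z":0.12,"rx":0,"ry":0,"rz":0,"jaw":0.2},{"x":0,"y":0,"z":0.16,"rx":0,"ry":0,"rz":0,"jaw":0.2},{"x":0,"y":0,"z":0.2,"rx":0,"ry":0,"rz":0,"jaw":0.2},{"x":0,"y":0,"z":0.2,"rx":0,"ry":0,"rz":0,"jaw":0.2}]'
python3 -c "
from h import *
go(519.5,-33,318.4,90)"
```

```text
t: 8.12
eef_pos: [519.7, -32.0, 357.9]
tcp_rot: [-3.141, -0.0, 1.57]
ft_force: [0.2, -0.4, -1.5]
opening: 0.275
t: 8.88
eef_pos: [519.6, -32.1, 327.7]
tcp_rot: [-3.141, -0.0, 1.57]
ft_force: [-0.8, -0.2, -2.3]
opening: 0.273
t 8.88 pos [519.6 -32.1 327.7] rpy [-1.7994e+02 -1.0000e-02  8.9930e+01] F [-0.8 -0.2 -2.3] op 0.273
shift [-0.006  -0.0005  0.062 ] turn [-0.0012 -0.0002 -0.0016]
```

```bash
python3 -m pendant '[{"x":-0.003,"y":0,"z":0.01,"rx":0,"ry":0,"rz":0,"jaw":0.2},{"x":-0.003,"y":0,"z":0.02,"rx":0,"ry":0,"rz":0,"jaw":0.2},{"x":-0.003,"y":0,"z":0.03,"rx":0,"ry":0,"rz":0,"jaw":0.2},{"x":-0.003,"y":0,"z":0.04,"rx":0,"ry":0,"rz":0,"jaw":0.2},{"x":-0.003,"y":0,"z":0.05,"rx":0,"ry":0,"rz":0,"jaw":0.2},{"x":-0.003,"y":0,"z":0.055,"rx":0,"ry":0,"rz":0,"jaw":0.2}]'
python3 -m pendant '[{"x":0,"y":0,"z":0.004,"rx":0,"ry":0,"rz":0,"jaw":0.2},{"x":0,"y":0,"z":0.007,"rx":0,"ry":0,"rz":0,"jaw":0.2}]'
python3 -m pendant '[{"x":0,"y":0,"z":0.004,"rx":0,"ry":0,"rz":0,"jaw":0.2},{"x":0,"y":0,"z":0.007,"rx":0,"ry":0,"rz":0,"jaw":0.2}]'
```

```text
t: 9.62
eef_pos: [519.6, -32.5, 319.9]
tcp_rot: [-3.141, -0.0, 1.57]
ft_force: [-2.9, -1.8, 1.6]
opening: 0.272
t: 9.88
eef_pos: [519.6, -32.5, 318.9]
tcp_rot: [-3.141, -0.0, 1.57]
ft_force: [-4.2, -1.9, 3.4]
opening: 0.274
t: 10.12
eef_pos: [519.5, -32.6, 318.1]
tcp_rot: [-3.141, 0.0, 1.57]
ft_force: [-6.3, -3.0, 8.7]
opening: 0.275
```

```bash
python3 -m pendant '[{"x":-0.002,"y":-0.004,"z":0,"rx":0,"ry":0,"rz":0,"jaw":0.2},{"x":-0.004,"y":-0.007,"z":0,"rx":0,"ry":0,"rz":0,"jaw":0.2},{"x":-0.004,"y":-0.007,"z":0,"rx":0,"ry":0,"rz":0,"jaw":0.2}]'; python3 -c "
from h import *
go(519.5,-33,318.4,90)"
```

```text
t: 10.5
eef_pos: [518.9, -33.0, 318.0]
tcp_rot: [3.14, -0.0, 1.569]
ft_force: [0.7, 1.8, 1.4]
opening: 0.271
t 10.50 pos [518.9 -33.  318. ] rpy [ 1.7992e+02 -1.0000e-02  8.9920e+01] F [0.7 1.8 1.4] op 0.271
shift [-0.0001  0.0039 -0.0025] turn [ 0.0018 -0.0003 -0.0018]
```

```bash
python3 -m pendant '[{"x":0.001,"y":0,"z":0.004,"rx":0,"ry":0,"rz":0,"jaw":0.2},{"x":0.001,"y":0,"z":0.008,"rx":0,"ry":0,"rz":0,"jaw":0.2}]'
python3 -m pendant '[{"x":0,"y":0,"z":0.004,"rx":0,"ry":0,"rz":0,"jaw":0.2},{"x":0,"y":0,"z":0.008,"rx":0,"ry":0,"rz":0,"jaw":0.2},{"x":0,"y":0,"z":0.008,"rx":0,"ry":0,"rz":0,"jaw":0.2}]'
```

```text
t: 10.75
eef_pos: [518.9, -32.9, 317.3]
tcp_rot: [3.14, 0.0, 1.57]
ft_force: [-1.5, 0.8, 12.7]
opening: 0.271
t: 11.12
eef_pos: [518.8, -32.9, 316.6]
tcp_rot: [3.139, 0.0, 1.569]
ft_force: [-2.9, 0.8, 15.1]
opening: 0.276
```

```bash
python3 -m pendant '[{"x":0,"y":0,"z":-0.004,"rx":0,"ry":0,"rz":0,"jaw":0.2},{"x":0,"y":0,"z":-0.004,"rx":0,"ry":0,"rz":0.08,"jaw":0.2},{"x":0,"y":0,"z":-0.004,"rx":0,"ry":0,"rz":0.16,"jaw":0.2},{"x":0,"y":0,"z":-0.004,"rx":0,"ry":0,"rz":0.24,"jaw":0.2},{"x":0,"y":0,"z":-0.004,"rx":0,"ry":0,"rz":0.3,"jaw":0.2}]'; python3 -c "
from h import *
print(env.state()['moment'])"
```

```text
t: 11.75
eef_pos: [518.6, -33.0, 315.7]
tcp_rot: [-3.141, 0.0, 1.332]
ft_force: [-0.4, -0.2, -1.6]
opening: 0.273
[-0.09511205  0.07166208 -0.01965096]
```

```bash
python3 -m pendant '[{"x":0,"y":0,"z":0.004,"rx":0,"ry":0,"rz":0,"jaw":0.2},{"x":0,"y":0,"z":0.008,"rx":0,"ry":0,"rz":0,"jaw":0.2},{"x":0,"y":0,"z":0.012,"rx":0,"ry":0,"rz":0,"jaw":0.2},{"x":0,"y":0,"z":0.014,"rx":0,"ry":0,"rz":0,"jaw":0.2}]'; python3 -c "
from h import *
print(env.state()['moment'])"
```

```text
t: 12.25
eef_pos: [518.7, -33.0, 313.9]
tcp_rot: [3.141, -0.0, 1.334]
ft_force: [-0.2, 0.9, -1.8]
opening: 0.278
[-0.10966585  0.04670184 -0.00449119]
```

```bash
python3 -m pendant '[{"x":0,"y":0,"z":0.004,"rx":0,"ry":0,"rz":0,"jaw":0.2},{"x":0,"y":0,"z":0.008,"rx":0,"ry":0,"rz":0,"jaw":0.2},{"x":0,"y":0,"z":0.012,"rx":0,"ry":0,"rz":0,"jaw":0.2}]'
python3 -c "
from h import *
print(env.state()['moment'])"
```

```text
t: 12.62
eef_pos: [518.7, -32.9, 312.3]
tcp_rot: [3.141, -0.0, 1.334]
ft_force: [-0.3, 0.8, 1.4]
opening: 0.27
[ 0.01903683 -0.01554796  0.04064778]
```

```bash
python3 -m pendant '[{"x":0,"y":0,"z":0.004,"rx":0,"ry":0,"rz":0,"jaw":0.2},{"x":0,"y":0,"z":0.008,"rx":0,"ry":0,"rz":0,"jaw":0.2}]'; python3 -c "
from h import *
print(env.state()['moment'])"
```

```text
t: 12.88
eef_pos: [518.6, -32.9, 311.3]
tcp_rot: [3.141, -0.0, 1.334]
ft_force: [-1.4, 2.1, 6.8]
opening: 0.27
[ 0.17942282  0.29387831 -0.00882801]
```

```bash
python3 -m pendant '[{"x":-0.001,"y":-0.001,"z":0.004,"rx":0,"ry":0,"rz":0,"jaw":0.2},{"x":-0.001,"y":-0.001,"z":0.008,"rx":0,"ry":0,"rz":0,"jaw":0.2}]'
```

```text
t: 13.12
eef_pos: [518.5, -33.0, 310.6]
tcp_rot: [3.14, -0.0, 1.334]
ft_force: [-2.3, 2.8, 13.8]
opening: 0.271
```

```bash
python3 -m pendant '[{"x":0,"y":0,"z":0.004,"rx":0,"ry":0,"rz":0,"jaw":0.2},{"x":0,"y":0,"z":0.008,"rx":0,"ry":0,"rz":0,"jaw":0.2}]'
```

```text
t: 13.38
eef_pos: [518.5, -32.9, 309.9]
tcp_rot: [3.14, -0.0, 1.334]
ft_force: [-4.2, 3.5, 22.0]
opening: 0.271
```

```bash
python3 -m pendant '[{"x":0.002,"y":-0.003,"z":0,"rx":0,"ry":0,"rz":0,"jaw":0.2},{"x":0.002,"y":-0.003,"z":0.001,"rx":0,"ry":0,"rz":0,"jaw":0.2}]'
```

```text
t: 13.62
eef_pos: [518.3, -32.8, 309.9]
tcp_rot: [3.139, 0.0, 1.334]
ft_force: [-4.6, -0.7, 19.3]
opening: 0.276
```

```bash
python3 -c "
from h import *
s=cam('side'); crop(s,310,170,400,260,6.5,'pics/s7.png'); go(518.5,-33,308.4)
o=(np.array([310,170]))
for z in (112,118,152,160,102): print(z,((proj(s,[(518.8,-33,z)])+.5-o)*6.5).round(1))"
```

```text
t 13.68 pos [518.3 -32.8 309.9] rpy [179.86  -0.    76.44] F [-2.7  0.1 17.7] op 0.272
shift [-0.0012  0.0019  0.0098] turn [0. 0. 0.]
112 [[282.1 474.4]]
118 [[282.6 456.8]]
152 [[285.5 354.6]]
160 [[286.2 329.9]]
102 [[281.3 503.4]]
```

View pics/s7.png

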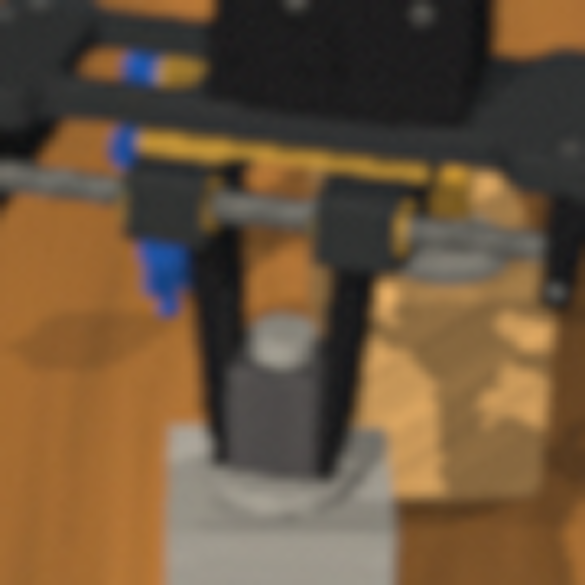

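```bash
python3 -m pendant '[{"x":0,"y":-0.002,"z":0.002,"rx":0,"ry":0,"rz":0,"jaw":0.2},{"x":0,"y":-0.002,"z":0.004,"rx":0,"ry":0,"rz":0,"jaw":0.2}]'
```

```text
t: 13.92
eef_pos: [518.1, -32.7, 309.7]
tcp_rot: [3.138, -0.0, 1.334]
ft_force: [-3.3, -0.3, 24.0]
opening: 0.272
```

```bash
python3 -m pendant '[{"x":0,"y":-0.002,"z":0.002,"rx":0,"ry":0,"rz":0,"jaw":0.2},{"x":0,"y":-0.002,"z":0.004,"rx":0,"ry":0,"rz":0,"jaw":0.2}]'
```

```text
t: 14.18
eef_pos: [517.9, -32.7, 309.4]
tcp_rot: [3.137, -0.0, 1.334]
ft_force: [-2.8, -0.5, 28.2]
opening: 0.27
```

```bash
python3 -m pendant '[{"x":0,"y":-0.002,"z":0,"rx":0,"ry":0,"rz":0,"jaw":0.2},{"x":0,"y":-0.002,"z":0,"rx":0,"ry":0,"rz":0,"jaw":0.2},{"x":0,"y":-0.002,"z":0,"rx":0,"ry":0,"rz":0,"jaw":0.2}]';python3 -c "
from h import *
print(env.state()['moment'],env.state()['tau'])"
```

```text
t: 14.55
eef_pos: [517.8, -32.7, 309.4]
tcp_rot: [3.137, -0.0, 1.334]
ft_force: [-1.5, -0.5, 23.9]
opening: 0.275
[-0.17372425  0.53078254  0.00829891] [ 1.67174698e-01 -4.00950158e+01 -1.37099299e+01  1.65583366e-01
 -5.85448723e-01  2.95769358e-03]
```

```bash
python3 -m pendant '[{"x":0,"y":0.002,"z":-0.006,"rx":0,"ry":0,"rz":0,"jaw":0.2},{"x":0,"y":0.004,"z":-0.012,"rx":0,"ry":0,"rz":0,"jaw":0.2},{"x":0,"y":0.004,"z":-0.012,"rx":0,"ry":0,"rz":0,"jaw":0.4},{"x":0,"y":0.004,"z":-0.012,"rx":0,"ry":0,"rz":0,"jaw":0.5},{"x":0,"y":0.004,"z":-0.012,"rx":0,"ry":0,"rz":0,"jaw":0.5}]';python3 -c "
from h import *
go(518.8,-33,375)"
```

```text
t: 15.18
eef_pos: [516.6, -32.2, 309.1]
tcp_rot: [-3.137, 0.0, 1.334]
ft_force: [-12.0, 3.4, 15.9]
opening: 0.488
t 15.18 pos [516.6 -32.2 309.1] rpy [-179.74    0.     76.44] F [-12.    3.4  15.9] op 0.488
shift [-0.0015  0.0136 -0.4391] turn [0. 0. 0.]
```

```bash
python3 -m pendant '[{"x":0,"y":0,"z":-0.02,"rx":0,"ry":0,"rz":0,"jaw":0.5},{"x":0,"y":0,"z":-0.03,"rx":0,"ry":0,"rz":0,"jaw":0.5},{"x":0,"y":0,"z":-0.03,"rx":0,"ry":0,"rz":0,"jaw":0.5}]';python3 -c "
from h import *
go(518.8,-33,375,76.44)"
```

```text
t: 15.55
eef_pos: [517.8, -32.6, 313.4]
tcp_rot: [-3.142, -0.0, 1.334]
ft_force: [0.3, -0.0, 0.0]
opening: 0.501
t 15.55 pos [517.8 -32.6 313.4] rpy [-180.     -0.     76.43] F [ 0.3 -0.   0. ] op 0.501
shift [-0.0008  0.0069 -0.4104] turn [-0.0001 -0.     -0.0003]
```

```bash
python3 -m pendant '[{"x":0,"y":0.007,"z":-0.15,"rx":0,"ry":0,"rz":0,"jaw":0.5},{"x":0,"y":0.007,"z":-0.35,"rx":0,"ry":0,"rz":0,"jaw":0.5},{"x":0,"y":0.007,"z":-0.41,"rx":0,"ry":0,"rz":0,"jaw":0.3},{"x":0,"y":0.007,"z":-0.41,"rx":0,"ry":0,"rz":0,"jaw":0},{"x":0,"y":0.007,"z":-0.41,"rx":0,"ry":0,"rz":0,"jaw":0},{"x":0,"y":0.007,"z":-0.41,"rx":0,"ry":0,"rz":0,"jaw":0},{"x":0,"y":0.007,"z":-0.41,"rx":0,"ry":0,"rz":0,"jaw":0}]';python3 -c "
from h import *
go(518.8,-33,350)
s=cam('side'); crop(s,310,170,400,260,6.5,'pics/s8.png')"
```

```text
t: 16.42
eef_pos: [518.8, -32.9, 374.5]
tcp_rot: [-3.141, -0.0, 1.334]
ft_force: [0.1, 0.3, -0.2]
opening: 0.036
t 16.43 pos [518.8 -32.9 374.5] rpy [-179.96   -0.     76.42] F [ 0.1  0.3 -0.2] op 0.036
shift [-8.000e-04  1.000e-04  1.636e-01] turn [0. 0. 0.]
```

View pics/s8.png

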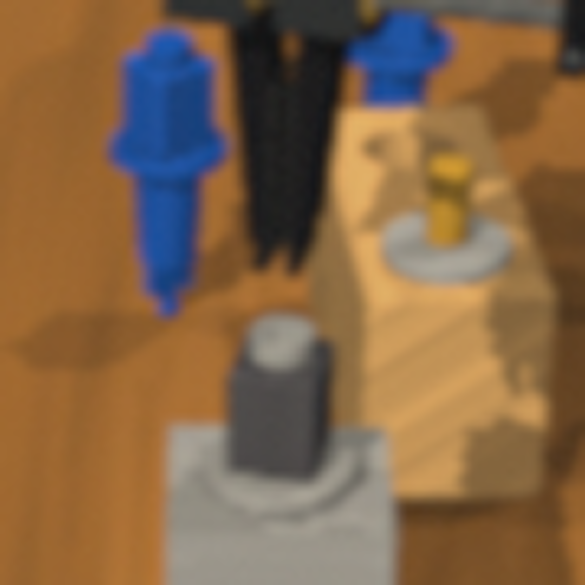

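The arbor sits upright in the socket with its collar almost on the face (crop (282,470)). The closed fingers are above the stub. I'll press the stub to check the height.

```bash
python3 -m pendant '[{"x":0,"y":0,"z":0.06,"rx":0,"ry":0,"rz":0,"jaw":0},{"x":0,"y":0,"z":0.11,"rx":0,"ry":0,"rz":0,"jaw":0},{"x":0,"y":0,"z":0.14,"rx":0,"ry":0,"rz":0,"jaw":0},{"x":0,"y":0,"z":0.145,"rx":0,"ry":0,"rz":0,"jaw":0},{"x":0,"y":0,"z":0.15,"rx":0,"ry":0,"rz":0,"jaw":0},{"x":0,"y":0,"z":0.153,"rx":0,"ry":0,"rz":0,"jaw":0}]'
python3 -m pendant '[{"x":0,"y":0,"z":0.003,"rx":0,"ry":0,"rz":0,"jaw":0},{"x":0,"y":0,"z":0.006,"rx":0,"ry":0,"rz":0,"jaw":0}]'
```

```text
t: 17.23
eef_pos: [518.8, -32.9, 352.2]
tcp_rot: [3.141, -0.0, 1.334]
ft_force: [0.1, -0.3, 0.3]
opening: 0.007
t: 17.48
eef_pos: [518.8, -32.8, 351.5]
tcp_rot: [3.141, -0.0, 1.334]
ft_force: [-2.1, 0.3, 7.0]
opening: 0.007
```

```bash
python3 -m pendant '[{"x":0,"y":0,"z":0.004,"rx":0,"ry":0,"rz":0,"jaw":0},{"x":0,"y":0,"z":0.008,"rx":0,"ry":0,"rz":0,"jaw":0}]'
```

```text
t: 17.73
eef_pos: [518.8, -32.8, 351.4]
tcp_rot: [3.14, -0.0, 1.334]
ft_force: [-4.7, 1.0, 21.6]
opening: 0.005
```

```bash
python3 -m pendant '[{"x":0,"y":-0.001,"z":0.003,"rx":0,"ry":0,"rz":0,"jaw":0},{"x":0,"y":-0.002,"z":0.005,"rx":0,"ry":0,"rz":0,"jaw":0},{"x":0,"y":-0.002,"z":0.005,"rx":0,"ry":0,"rz":0,"jaw":0}]'
```

```text
t: 18.1
eef_pos: [518.6, -32.8, 351.3]
tcp_rot: [3.138, -0.0, 1.334]
ft_force: [-4.5, -0.0, 22.9]
opening: 0.004
```

```bash
python3 -m pendant '[{"x":0,"y":-0.001,"z":0.002,"rx":0,"ry":0,"rz":0,"jaw":0},{"x":0,"y":-0.002,"z":0.004,"rx":0,"ry":0,"rz":0,"jaw":0},{"x":0,"y":-0.002,"z":0.004,"rx":0,"ry":0,"rz":0,"jaw":0}]';python3 -c "
from h import *
for i in range(3): cam('side'); s=env.state();print(s['ft_force'],s['eef_pos'])"
```

```text
t: 18.48
eef_pos: [518.4, -32.7, 351.2]
tcp_rot: [3.137, -0.0, 1.334]
ft_force: [-5.0, 1.1, 27.9]
opening: 0.006
[-4.56414828  1.58432913 26.89198338] [518.43585416 -32.69328859 351.2163278 ]
[-5.52072052  1.92973129 27.00781654] [518.44605395 -32.71480868 351.20690008]
[-5.34054382  1.03125209 27.58546928] [518.44451858 -32.73380923 351.2067021 ]
```

```bash
python3 -m pendant '[{"x":0,"y":0.002,"z":-0.03,"rx":0,"ry":0,"rz":0,"jaw":0},{"x":0,"y":0.004,"z":-0.1,"rx":0,"ry":0,"rz":0,"jaw":0},{"x":0,"y":0.004,"z":-0.35,"rx":0,"ry":0,"rz":0,"jaw":0},{"x":0,"y":0.004,"z":-0.5,"rx":0,"ry":0,"rz":0,"jaw":0.3},{"x":0,"y":0.004,"z":-0.5,"rx":0,"ry":0,"rz":0,"jaw":0.5}]';python3 -c "
from h import *
s=cam('side'); crop(s,320,200,385,265,9,'pics/s9.png'); cv2.imwrite('pics/raw9.png',s['img'][:,:,::-1])
go(0,0,0)
g=cv2.cvtColor(s['img'],cv2.COLOR_RGB2GRAY)
def prof(u,a,b): print(u,a,[int(x) for x in g[a:b,u-1:u+2].mean(1)])
prof(353,212,262)
prof(340,228,262);prof(366,228,262)
q=lambda *P: print(P,proj(s,[P]).round(2))
q(518.8,-42,160);q(518.8,-24,160);q(518.8,-33,160);q(518.8,-5,112);q(518.8,-61,112);q(518.8,-33+22.5,118);q(518.8,-33+22.5,112);q(518.8,-33-22.5,118); q(541.3,-33,118);q(496.3,-33,118)
"
```

```text
t: 19.25
eef_pos: [518.8, -32.8, 425.1]
tcp_rot: [3.139, -0.0, 1.334]
ft_force: [-0.1, -1.1, -0.7]
opening: 0.162
t 19.30 pos [518.6 -32.8 423.8] rpy [ 1.7995e+02 -1.0000e-02  7.6430e+01] F [ 0.2 -0.7 -0.6] op 0.201
shift [-0.5992 -3.4147  2.8225] turn [0. 0. 0.]
353 212 [121, 121, 120, 117, 109, 107, 126, 151, 161, 162, 162, 159, 152, 145, 128, 99, 84, 78, 75, 74, 74, 74, 74, 74, 74, 73, 73, 75, 73, 73, 75, 97, 128, 145, 151, 151, 141, 132, 144, 155, 151, 149, 149, 149, 149, 148, 148, 147, 148, 150]
340 228 [121, 121, 122, 121, 121, 122, 128, 143, 156, 158, 156, 154, 153, 148, 139, 135, 136, 136, 138, 140, 141, 148, 155, 156, 151, 150, 150, 151, 150, 149, 148, 148, 148, 149]
366 228 [136, 138, 142, 142, 142, 142, 142, 137, 126, 124, 133, 140, 139, 136, 127, 128, 136, 146, 150, 151, 152, 154, 158, 156, 152, 149, 149, 151, 151, 150, 148, 149, 149, 149]
(518.8, -42, 160) [[353.54 217.78]]
(518.8, -24, 160) [[353.51 222.76]]
(518.8, -33, 160) [[353.53 220.25]]
(518.8, -5, 112) [[352.84 250.85]]
(518.8, -61, 112) [[352.96 234.57]]
(518.8, -10.5, 118) [[352.93 246.43]]
(518.8, -10.5, 112) [[352.85 249.17]]
(518.8, -55.5, 118) [[353.02 233.42]]
(541.3, -33, 118) [[340.89 239.51]]
(496.3, -33, 118) [[365.1  240.05]]
```

View pics/s9.png

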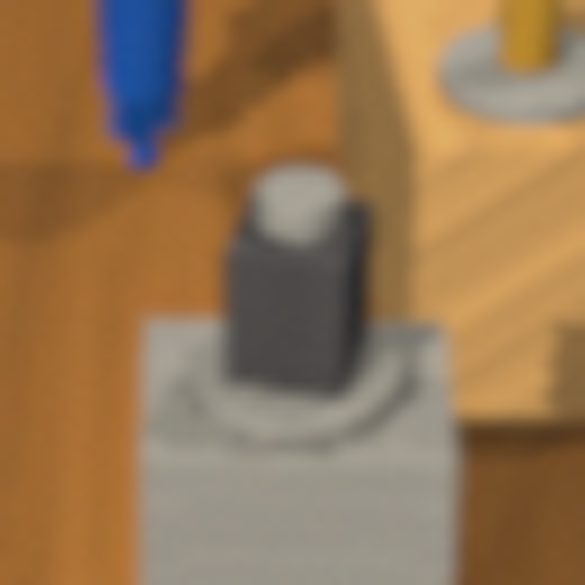

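The side view shows the collar flush. Its shadow line is at row 249.0 (predicted 249.2 for home), and the stub's top edge is at 218.3 (predicted 217.8). So it is home, and I move on to the drift.

```bash
python3 - <<'E'
from h import *
t=cam("top");s=cam("side")
for n,p,z in (("tip",(163.1,202.3),8),("bladeend",(174.7,254.3),24),("hand",(177.4,269.2),44),("hf",(174.2,255.7),44),("hb",(180.8,282.6),44)): print(n,onz(t,p,z).round(1))
cv2.imwrite("pics/t10.png",cv2.resize(t["img"][190:300,130:240,::-1],None,fx=5,fy=5,interpolation=cv2.INTER_CUBIC))
# hypothesis check in side
c=np.array([490.,238.]);y=np.radians(17.5);a=np.array([np.cos(y),np.sin(y)]);b=np.array([-a[1],a[0]])
def show(c,y):
    a=np.array([np.cos(y),np.sin(y)]);b=np.array([-a[1],a[0]])
    P=[[*(c+a*u+b*v),z] for u,v,z in [(-30,-11,44),(-30,11,44),(30,11,44),(30,-11,44),(-30,11,0),(30,11,0),(150,7,0),(150,7,8),(150,-7,8),(30,7,24)]]
    return P
np.save("/tmp/x.npy",0)
for cm,off,k,box,nm in((t,(130,190),5,(130,190,240,300),"t"),(s,(250,360),5,(250,360,410,450),"s")):
    im=cv2.resize(cm["img"][box[1]:box[3],box[0]:box[2],::-1],None,fx=k,fy=k,interpolation=cv2.INTER_CUBIC)
    tip=onz(t,(163.1,202.3),8)[:2]; be=onz(t,(174.7,254.3),24)[:2]; yy=np.arctan2(*(tip-be)[::-1]); cc=tip-150*np.array([np.cos(yy),np.sin(yy)])
    for p in proj(cm,show(cc,yy)): cv2.circle(im,tuple(int(v) for v in (p+.5-off)*k),2,(0,255,0),-1)
    cv2.imwrite(f"pics/d10{nm}.png",im)
print(cc,np.degrees(yy))
E
```

```text
tip [634.3 286.1   8. ]
bladeend [522.1 250.8  24. ]
hand [490.2 238.4  44. ]
hf [517.7 246.4  44. ]
hb [463.  230.1  44. ]
[491.1768705  241.07429331] 17.45040290560457
```

View pics/d10t.png

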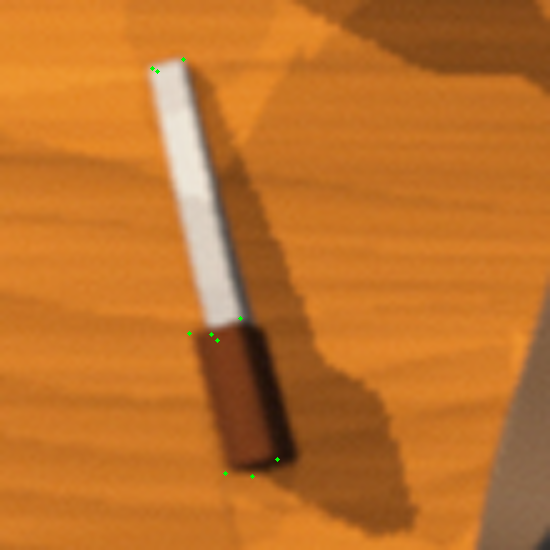

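View pics/d10s.png

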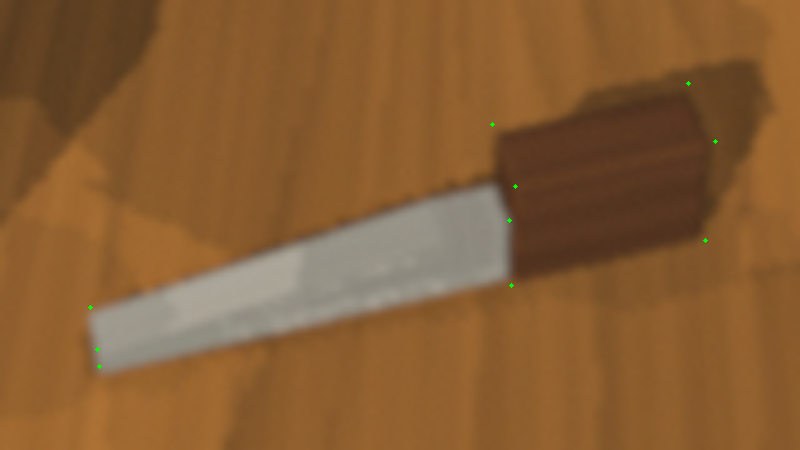

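```bash
python3 -m pendant '[{"x":0.2,"y":0.05,"z":0,"rx":0,"ry":0,"rz":-0.2,"jaw":0.5},{"x":0.4,"y":0.05,"z":0,"rx":0,"ry":0,"rz":-0.4,"jaw":0.5},{"x":0.6,"y":0,"z":0,"rx":0,"ry":0,"rz":-0.6,"jaw":0.5},{"x":0.8,"y":-0.1,"z":0,"rx":0,"ry":0,"rz":-0.8,"jaw":0.5},{"x":1,"y":-0.2,"z":0,"rx":0,"ry":0,"rz":-1,"jaw":0.5}]'; python3 -c "
from h import *
go(481.5,235.4,300,198.2)"
```

```text
t: 20.02
eef_pos: [524.6, 121.0, 422.4]
tcp_rot: [-3.14, -0.001, 2.124]
ft_force: [0.1, -0.3, -0.0]
opening: 0.5
t 20.02 pos [524.6 121.  422.4] rpy [-1.7989e+02 -6.0000e-02  1.2172e+02] F [ 0.1 -0.3 -0. ] op 0.5
shift [0.7991 0.158  0.8162] turn [-1.2000e-03 -2.6000e-03 -1.6996e+00]
```

```bash
python3 -m pendant '[{"x":0.2,"y":0.04,"z":0,"rx":0,"ry":0,"rz":-0.2,"jaw":0.5},{"x":0.4,"y":0.08,"z":0.1,"rx":0,"ry":0,"rz":-0.4,"jaw":0.5},{"x":0.6,"y":0.12,"z":0.3,"rx":0,"ry":0,"rz":-0.6,"jaw":0.5},{"x":0.8,"y":0.158,"z":0.5,"rx":0,"ry":0,"rz":-0.8,"jaw":0.5},{"x":0.8,"y":0.158,"z":0.7,"rx":0,"ry":0,"rz":-1,"jaw":0.5}]'
python3 -m pendant '[{"x":0,"y":0,"z":0.1,"rx":0,"ry":0,"rz":-0.23,"jaw":0.5},{"x":0,"y":0,"z":0.1,"rx":0,"ry":0,"rz":-0.46,"jaw":0.5},{"x":0,"y":0,"z":0.1,"rx":0,"ry":0,"rz":-0.7,"jaw":0.5},{"x":0,"y":0,"z":0.1,"rx":0,"ry":0,"rz":-0.7,"jaw":0.5},{"x":0,"y":0,"z":0.1,"rx":0,"ry":0,"rz":-0.7,"jaw":0.5}]';python3 -c "
from h import *
go(481.5,235.4,198,198.2)
t=cam('top');s=cam('side')
crop(s,250,300,410,450,3.7,'pics/s11.png')"
```

```text
t: 20.65
eef_pos: [481.5, 236.2, 316.7]
tcp_rot: [-3.141, -0.002, 2.912]
ft_force: [0.8, -0.2, 0.3]
opening: 0.501
t: 21.28
eef_pos: [482.4, 234.7, 303.2]
tcp_rot: [3.142, -0.001, -2.833]
ft_force: [0.2, 0.2, 0.4]
opening: 0.502
t 21.27 pos [482.4 234.7 303.2] rpy [ 1.8000e+02 -5.0000e-02 -1.6232e+02] F [0.2 0.2 0.4] op 0.502
shift [0.0037 0.0062 0.701 ] turn [ 0.0001 -0.0011 -0.0115]
```

View pics/s11.png

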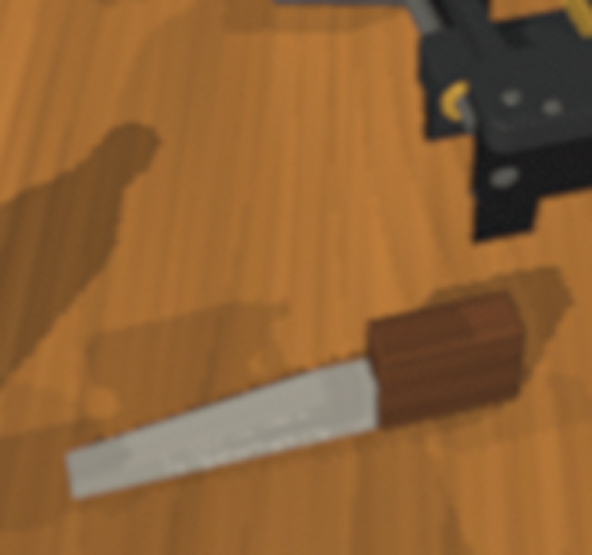

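The gripper is above the handle, which is at crop (445,360). The drift hasn't moved. Descending.

```bash
python3 -m pendant '[{"x":0.004,"y":0.006,"z":0.15,"rx":0,"ry":0,"rz":-0.01,"jaw":0.5},{"x":0.004,"y":0.006,"z":0.35,"rx":0,"ry":0,"rz":-0.01,"jaw":0.5},{"x":0.004,"y":0.006,"z":0.55,"rx":0,"ry":0,"rz":-0.01,"jaw":0.5},{"x":0.004,"y":0.006,"z":0.65,"rx":0,"ry":0,"rz":-0.01,"jaw":0.5},{"x":0.004,"y":0.006,"z":0.7,"rx":0,"ry":0,"rz":-0.01,"jaw":0.5},{"x":0.004,"y":0.006,"z":0.7,"rx":0,"ry":0,"rz":-0.01,"jaw":0.5}]'; python3 -m pendant '[{"x":0,"y":0,"z":0,"rx":0,"ry":0,"rz":0,"jaw":0.35},{"x":0,"y":0,"z":0,"rx":0,"ry":0,"rz":0,"jaw":0.25},{"x":0,"y":0,"z":0,"rx":0,"ry":0,"rz":0,"jaw":0.2},{"x":0,"y":0,"z":0,"rx":0,"ry":0,"rz":0,"jaw":0.1},{"x":0,"y":0,"z":0,"rx":0,"ry":0,"rz":0,"jaw":0.1},{"x":0,"y":0,"z":0,"rx":0,"ry":0,"rz":0,"jaw":0.1}]'; python3 -c "
from h import *
go(481.5,235.4,198,198.2)"
```

```text
t: 22.12
eef_pos: [481.8, 235.5, 198.8]
tcp_rot: [3.142, 0.0, -2.821]
ft_force: [-0.2, -1.1, 0.5]
opening: 0.502
t: 22.88
eef_pos: [481.7, 235.5, 199.0]
tcp_rot: [3.141, 0.001, -2.821]
ft_force: [-1.3, 0.5, 6.8]
opening: 0.228
t 22.88 pos [481.7 235.5 199. ] rpy [ 1.7999e+02  3.0000e-02 -1.6163e+02] F [-1.3  0.5  6.8] op 0.228
shift [ 0.0013 -0.0002  0.0068] turn [0.0002 0.0007 0.0038]
```

```bash
python3 -m pendant '[{"x":0,"y":0,"z":-0.03,"rx":0,"ry":0,"rz":0,"jaw":0.1},{"x":0,"y":0,"z":-0.1,"rx":0,"ry":0,"rz":0,"jaw":0.1},{"x":0,"y":0,"z":-0.2,"rx":0,"ry":0,"rz":0,"jaw":0.1},{"x":0,"y":0,"z":-0.3,"rx":0,"ry":0,"rz":0,"jaw":0.1},{"x":0,"y":0,"z":-0.3,"rx":0,"ry":0,"rz":0,"jaw":0.1}]';python3 -c "
from h import *
go(519,195,244,90); print(env.state()['moment'])
s=cam('side')
crop(s,250,280,410,450,3.5,'pics/s12.png')"
```

```text
t: 23.5
eef_pos: [481.8, 235.5, 245.2]
tcp_rot: [3.142, 0.003, -2.821]
ft_force: [0.1, 0.8, -2.7]
opening: 0.231
t 23.50 pos [481.8 235.5 245.2] rpy [ 1.8000e+02  1.5000e-01 -1.6162e+02] F [ 0.1  0.8 -2.7] op 0.231
shift [-0.1504 -0.3345  0.0082] turn [3.3000e-03 2.3000e-03 2.4085e+00]
[ 0.03491762  0.15862281 -0.00936213]
```

View pics/s12.png

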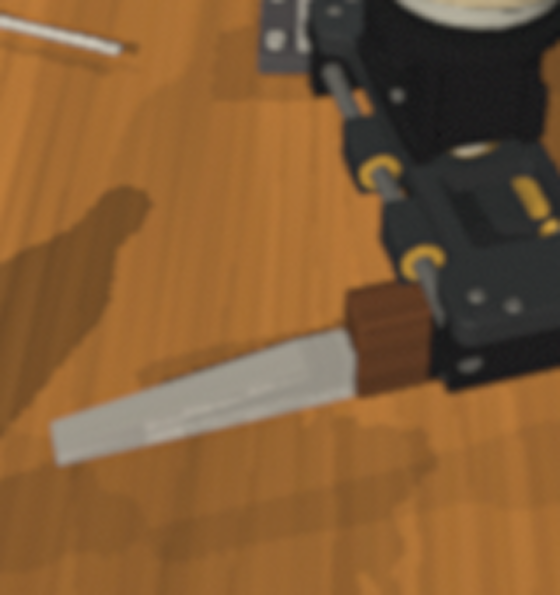

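The drift is held level. Its lower edge in the crop runs from (60,465) to (355,395), the same slope as on the table. Next I turn it towards the socket.

```bash
python3 -m pendant '[{"x":-0.03,"y":-0.06,"z":0,"rx":0,"ry":0,"rz":0.1,"jaw":0.1},{"x":-0.06,"y":-0.13,"z":0,"rx":0,"ry":0,"rz":0.25,"jaw":0.1},{"x":-0.09,"y":-0.2,"z":0,"rx":0,"ry":0,"rz":0.4,"jaw":0.1},{"x":-0.12,"y":-0.27,"z":0,"rx":0,"ry":0,"rz":0.55,"jaw":0.1},{"x":-0.15,"y":-0.334,"z":0,"rx":0,"ry":0,"rz":0.7,"jaw":0.1},{"x":-0.15,"y":-0.334,"z":0,"rx":0,"ry":0,"rz":0.85,"jaw":0.1},{"x":-0.15,"y":-0.334,"z":0,"rx":0,"ry":0,"rz":1,"jaw":0.1}]'
python3 -m pendant '[{"x":0,"y":0,"z":0,"rx":0,"ry":0,"rz":0.15,"jaw":0.1},{"x":0,"y":0,"z":0,"rx":0,"ry":0,"rz":0.35,"jaw":0.1},{"x":0,"y":0,"z":0,"rx":0,"ry":0,"rz":0.55,"jaw":0.1},{"x":0,"y":0,"z":0,"rx":0,"ry":0,"rz":0.75,"jaw":0.1},{"x":0,"y":0,"z":0,"rx":0,"ry":0,"rz":0.9,"jaw":0.1},{"x":0,"y":0,"z":0,"rx":0,"ry":0,"rz":1,"jaw":0.1}]'
python3 -c "
from h import *
go(519,195,232,90)"
```

```text
t: 24.42
eef_pos: [518.8, 194.8, 243.1]
tcp_rot: [-3.141, -0.001, 2.673]
ft_force: [-0.4, -0.0, -1.9]
opening: 0.232
t: 25.18
eef_pos: [518.7, 194.9, 243.1]
tcp_rot: [-3.141, -0.0, 1.888]
ft_force: [0.6, -0.1, -2.0]
opening: 0.231
t 25.18 pos [518.7 194.9 243.1] rpy [-1.7996e+02 -1.0000e-02  1.0819e+02] F [ 0.6 -0.1 -2. ] op 0.231
shift [-0.0003  0.0021  0.0743] turn [-9.000e-04 -1.000e-04  4.042e-01]
```

```bash
python3 -m pendant '[{"x":0,"y":0.002,"z":0.02,"rx":0,"ry":0,"rz":0.15,"jaw":0.1},{"x":0,"y":0.002,"z":0.05,"rx":0,"ry":0,"rz":0.3,"jaw":0.1},{"x":0,"y":0.002,"z":0.074,"rx":0,"ry":0,"rz":0.404,"jaw":0.1},{"x":0,"y":0.002,"z":0.074,"rx":0,"ry":0,"rz":0.404,"jaw":0.1},{"x":0,"y":0.002,"z":0.074,"rx":0,"ry":0,"rz":0.404,"jaw":0.1}]'
python3 - <<'E'
from h import *
go(519,180,232,90)
t=cam('top');s=cam('side')
crop(s,250,210,450,360,4,'pics/s13.png');crop(t,190,200,350,320,5,'pics/t13.png')
# predicted tip lower edge & top
z=env.state()['eef_pos'][2]-199
for c,o,k,n in((s,(250,210),4,'s'),(t,(190,200),5,'t')):
    P=[(519,35,z),(519,35,z+8),(519+7,35,z+8),(519-7,35,z+8),(519,-5,30),(509,-5,30),(529,-5,30),(519,-5,60)]
    print(n,((proj(c,P)+.5-o)*k).round(0).tolist())
E
```

```text
t: 25.8
eef_pos: [519.1, 195.1, 232.4]
tcp_rot: [-3.141, -0.0, 1.576]
ft_force: [-0.5, -0.1, -1.0]
opening: 0.227
t 25.80 pos [519.1 195.1 232.4] rpy [-179.99   -0.     90.3 ] F [-0.5 -0.1 -1. ] op 0.227
shift [-0.1004 -0.0011  0.0028] turn [-0.0002 -0.      0.0067]
s [[409.0, 356.0], [409.0, 342.0], [394.0, 342.0], [424.0, 343.0], [409.0, 308.0], [430.0, 308.0], [388.0, 307.0], [410.0, 257.0]]
t [[438.0, 293.0], [437.0, 291.0], [437.0, 274.0], [436.0, 308.0], [536.0, 296.0], [535.0, 320.0], [536.0, 271.0], [533.0, 290.0]]
```

View pics/s13.png

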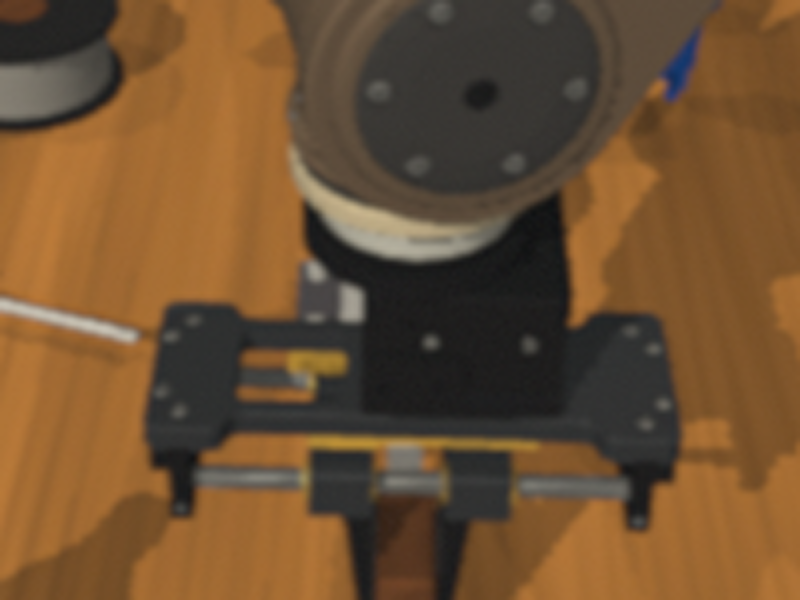

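View pics/t13.png

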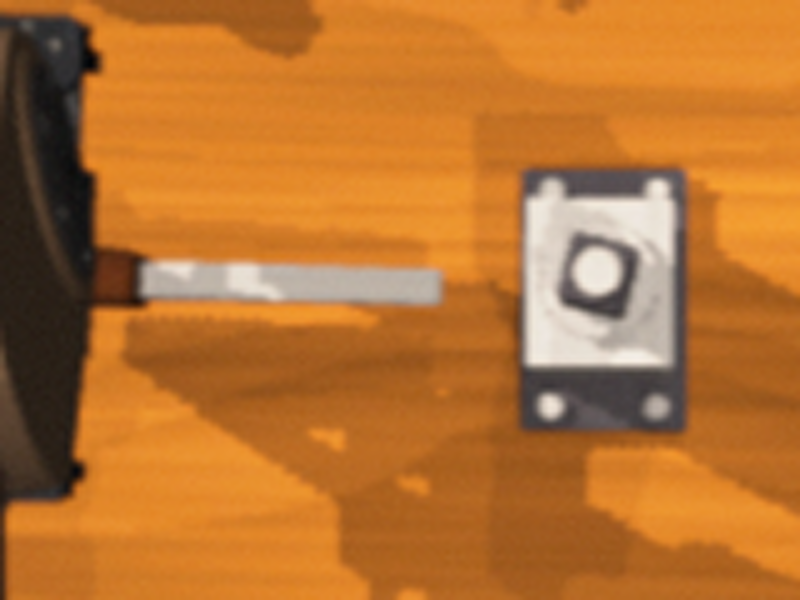

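```bash
python3 - <<'E'
from h import *
t=cam('top'); z=env.state()['eef_pos'][2]-199
h=cv2.cvtColor(t["img"],cv2.COLOR_RGB2HSV).astype(int)
m=((h[...,1]<80)&(h[...,2]>110)).astype(np.uint8)*255; q=np.zeros_like(m); q[245:268,216:282]=m[245:268,216:282]
pts=[]
for u in range(222,277,3):
    v=np.where(q[:,u]>0)[0]
    if len(v)<4: continue
    y=-( (u-190)) # placeholder
    # top height along blade depends on distance from tip
    p=onz(t,(u,(v.min()+v.max())/2),z+20); d=p[1]-33.5
    zz=z+8+16*min(max(d,0),100)/100
    p=onz(t,(u,(v.min()+v.max())/2),zz); pts.append(p[:2])
pts=np.array(pts); k=np.polyfit(pts[:,1],pts[:,0],1); print(k,"slope deg",np.degrees(np.arctan(k[0])),"x at tip",np.polyval(k,33.5),"x@TCP",np.polyval(k,195))
u=np.where(q[257]>0)[0].max(); print("tip",u,onz(t,(u+.5,257),z+8))
m=((h[...,1]<80)&(h[...,2]<90)).astype(np.uint8); q=np.zeros_like(m);q[242:268,300:322]=m[242:268,300:322]
# socket face edges
g=t["img"].astype(int).mean(2)
print("row profile u=299", [int(x) for x in g[232:278,298]])
E
```

```text
[-1.36128502e-02  5.21237163e+02] slope deg -0.7799106901810446 x at tip 520.7811326087731 x@TCP 518.5826573037291
tip 277 [520.57051772  33.73231108  41.60538988]
row profile u=299 [107, 96, 83, 98, 137, 161, 177, 200, 225, 229, 228, 229, 228, 221, 219, 220, 219, 210, 207, 203, 207, 212, 206, 211, 212, 210, 215, 218, 220, 223, 222, 227, 229, 229, 231, 230, 230, 229, 229, 232, 219, 132, 74, 64, 59, 60]
```

```bash
python3 -m pendant '[{"x":0,"y":0.002,"z":0.006,"rx":0,"ry":0,"rz":0.018,"jaw":0.1},{"x":-0.05,"y":0.002,"z":0.012,"rx":0,"ry":0,"rz":0.018,"jaw":0.1},{"x":-0.1,"y":0.002,"z":0.012,"rx":0,"ry":0,"rz":0.018,"jaw":0.1},{"x":-0.15,"y":0.002,"z":0.012,"rx":0,"ry":0,"rz":0.018,"jaw":0.1},{"x":-0.2,"y":0.002,"z":0.012,"rx":0,"ry":0,"rz":0.018,"jaw":0.1},{"x":-0.2,"y":0.002,"z":0.012,"rx":0,"ry":0,"rz":0.018,"jaw":0.1}]'
python3 - <<'E'
from h import *
go(519,162,230,90)
t=cam('top')
crop(t,210,200,350,310,5.5,'pics/t14.png')
E
```

```text
t: 26.7
eef_pos: [519.5, 164.5, 230.8]
tcp_rot: [-3.142, -0.0, 1.559]
ft_force: [1.0, -0.1, -2.1]
opening: 0.23
t 26.70 pos [519.5 164.5 230.8] rpy [-180.     -0.     89.34] F [ 1.  -0.1 -2.1] op 0.23
shift [-0.0164 -0.0033  0.0052] turn [-0.     -0.0001 -0.0147]
```

View pics/t14.png

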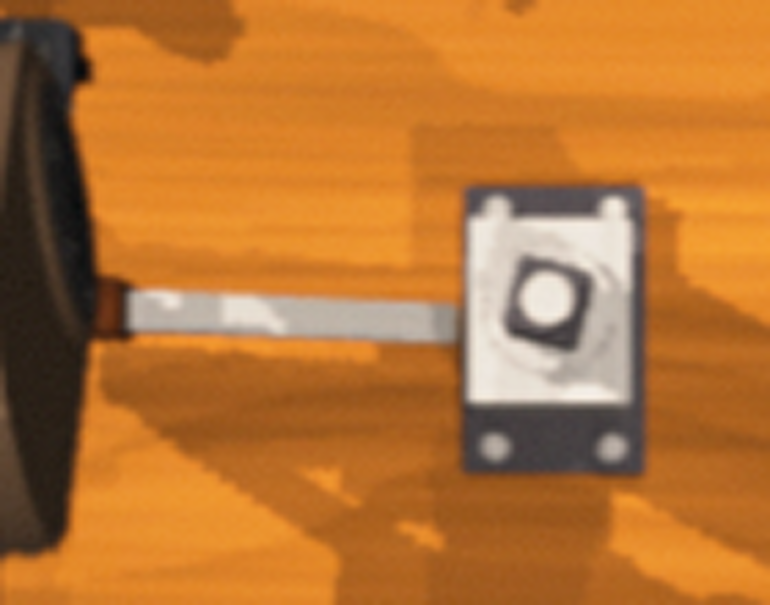

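The top view shows the blade tip at crop (458,323), just at the slot mouth and in line with the socket axis.

```bash
python3 -m pendant '[{"x":-0.03,"y":-0.001,"z":0.001,"rx":0,"ry":0,"rz":0,"jaw":0.1},{"x":-0.06,"y":-0.001,"z":0.001,"rx":0,"ry":0,"rz":0,"jaw":0.1},{"x":-0.09,"y":-0.002,"z":0.001,"rx":0,"ry":0,"rz":0,"jaw":0.1},{"x":-0.09,"y":-0.002,"z":0.001,"rx":0,"ry":0,"rz":0,"jaw":0.1}]'
```

```text
t: 27.25
eef_pos: [519.0, 151.3, 230.6]
tcp_rot: [-3.142, -0.0, 1.56]
ft_force: [1.0, 0.3, -1.3]
opening: 0.231
```

```bash
python3 -m pendant '[{"x":-0.03,"y":0,"z":0,"rx":0,"ry":0,"rz":0,"jaw":0.1},{"x":-0.06,"y":0,"z":0,"rx":0,"ry":0,"rz":0,"jaw":0.1},{"x":-0.09,"y":0,"z":0,"rx":0,"ry":0,"rz":0,"jaw":0.1},{"x":-0.12,"y":0,"z":0,"rx":0,"ry":0,"rz":0,"jaw":0.1},{"x":-0.12,"y":0,"z":0,"rx":0,"ry":0,"rz":0,"jaw":0.1}]'
```

```text
t: 27.88
eef_pos: [518.9, 133.2, 230.6]
tcp_rot: [3.142, -0.0, 1.56]
ft_force: [1.3, -0.8, -2.5]
opening: 0.226
```

```bash
python3 -m pendant '[{"x":-0.01,"y":0,"z":0.002,"rx":0,"ry":0,"rz":0,"jaw":0.1},{"x":-0.03,"y":0,"z":0.003,"rx":0,"ry":0,"rz":0,"jaw":0.1},{"x":-0.05,"y":0,"z":0.004,"rx":0,"ry":0,"rz":0,"jaw":0.1},{"x":-0.07,"y":0,"z":0.004,"rx":0,"ry":0,"rz":0,"jaw":0.1},{"x":-0.09,"y":0,"z":0.004,"rx":0,"ry":0,"rz":0,"jaw":0.1},{"x":-0.1,"y":0,"z":0.004,"rx":0,"ry":0,"rz":0,"jaw":0.1}]'
```

```text
t: 28.62
eef_pos: [518.7, 118.4, 230.0]
tcp_rot: [3.142, -0.0, 1.56]
ft_force: [0.9, 0.2, -2.1]
opening: 0.23
```

```bash
python3 -m pendant '[{"x":-0.01,"y":0,"z":0.002,"rx":0,"ry":0,"rz":0,"jaw":0.1},{"x":-0.02,"y":0,"z":0.003,"rx":0,"ry":0,"rz":0,"jaw":0.1},{"x":-0.03,"y":0,"z":0.004,"rx":0,"ry":0,"rz":0,"jaw":0.1},{"x":-0.04,"y":0,"z":0.005,"rx":0,"ry":0,"rz":0,"jaw":0.1},{"x":-0.05,"y":0,"z":0.005,"rx":0,"ry":0,"rz":0,"jaw":0.1}]'
```

```text
t: 29.25
eef_pos: [518.6, 111.0, 229.2]
tcp_rot: [3.142, -0.0, 1.56]
ft_force: [-0.2, -1.1, -2.1]
opening: 0.23
```

```bash
python3 -m pendant '[{"x":-0.01,"y":0,"z":0.001,"rx":0,"ry":0,"rz":0,"jaw":0.1},{"x":-0.02,"y":0,"z":0.002,"rx":0,"ry":0,"rz":0,"jaw":0.1},{"x":-0.03,"y":0,"z":0.002,"rx":0,"ry":0,"rz":0,"jaw":0.1},{"x":-0.04,"y":0,"z":0.002,"rx":0,"ry":0,"rz":0,"jaw":0.1}]'
```

```text
t: 29.75
eef_pos: [518.6, 105.0, 229.0]
tcp_rot: [3.141, -0.0, 1.56]
ft_force: [-0.0, -0.8, -0.7]
opening: 0.231
```

```bash
python3 -m pendant '[{"x":-0.008,"y":0.001,"z":0.001,"rx":0,"ry":0,"rz":0,"jaw":0.1},{"x":-0.016,"y":0.001,"z":0.001,"rx":0,"ry":0,"rz":0,"jaw":0.1},{"x":-0.024,"y":0.001,"z":0.001,"rx":0,"ry":0,"rz":0,"jaw":0.1}]'
```

```text
t: 30.12
eef_pos: [518.7, 101.4, 228.9]
tcp_rot: [3.141, -0.0, 1.56]
ft_force: [-0.6, 0.4, 1.8]
opening: 0.234
```

```bash
python3 -m pendant '[{"x":-0.007,"y":0,"z":0,"rx":0,"ry":0,"rz":0,"jaw":0.1},{"x":-0.014,"y":0,"z":0,"rx":0,"ry":0,"rz":0,"jaw":0.1}]'
```

```text
t: 30.38
eef_pos: [518.7, 99.3, 228.8]
tcp_rot: [3.141, -0.0, 1.56]
ft_force: [0.6, 1.7, 1.7]
opening: 0.231
```

```bash
python3 -m pendant '[{"x":-0.007,"y":0,"z":0,"rx":0,"ry":0,"rz":0,"jaw":0.1},{"x":-0.014,"y":0,"z":0,"rx":0,"ry":0,"rz":0,"jaw":0.1}]'
```

```text
t: 30.62
eef_pos: [518.6, 97.2, 228.8]
tcp_rot: [3.141, -0.0, 1.56]
ft_force: [0.0, 1.8, 2.8]
opening: 0.231
```

```bash
python3 -m pendant '[{"x":-0.007,"y":0,"z":0,"rx":0,"ry":0,"rz":0,"jaw":0.1},{"x":-0.014,"y":0,"z":0,"rx":0,"ry":0,"rz":0,"jaw":0.1}]'
```

```text
t: 30.88
eef_pos: [518.6, 95.2, 228.9]
tcp_rot: [3.141, -0.0, 1.56]
ft_force: [0.1, 3.1, 3.3]
opening: 0.232
```

```bash
python3 -m pendant '[{"x":-0.007,"y":0,"z":0,"rx":0,"ry":0,"rz":0,"jaw":0.1},{"x":-0.014,"y":0,"z":0,"rx":0,"ry":0,"rz":0,"jaw":0.1}]'
```

```text
t: 31.12
eef_pos: [518.6, 93.3, 228.9]
tcp_rot: [3.141, -0.0, 1.56]
ft_force: [-0.7, 7.1, 4.7]
opening: 0.23
```

```bash
python3 -m pendant '[{"x":-0.006,"y":0,"z":0,"rx":0,"ry":0,"rz":0,"jaw":0.1},{"x":-0.01,"y":0,"z":0,"rx":0,"ry":0,"rz":0,"jaw":0.1}]'
```

```text
t: 31.38
eef_pos: [518.6, 92.0, 228.9]
tcp_rot: [3.141, -0.001, 1.56]
ft_force: [0.3, 9.0, 5.2]
opening: 0.231
```

```bash
python3 -m pendant '[{"x":-0.006,"y":0,"z":0,"rx":0,"ry":0,"rz":0,"jaw":0.1},{"x":-0.01,"y":0,"z":0,"rx":0,"ry":0,"rz":0,"jaw":0.1}]'; python3 -c "
from h import *
t=cam('top');s=cam('side')
crop(t,210,200,350,310,5.5,'pics/t15.png')
crop(s,310,190,400,300,5.4,'pics/s15.png')"
```

```text
t: 31.62
eef_pos: [518.6, 90.7, 228.9]
tcp_rot: [3.141, -0.001, 1.56]
ft_force: [0.3, 12.3, 4.7]
opening: 0.23
```

View pics/t15.png

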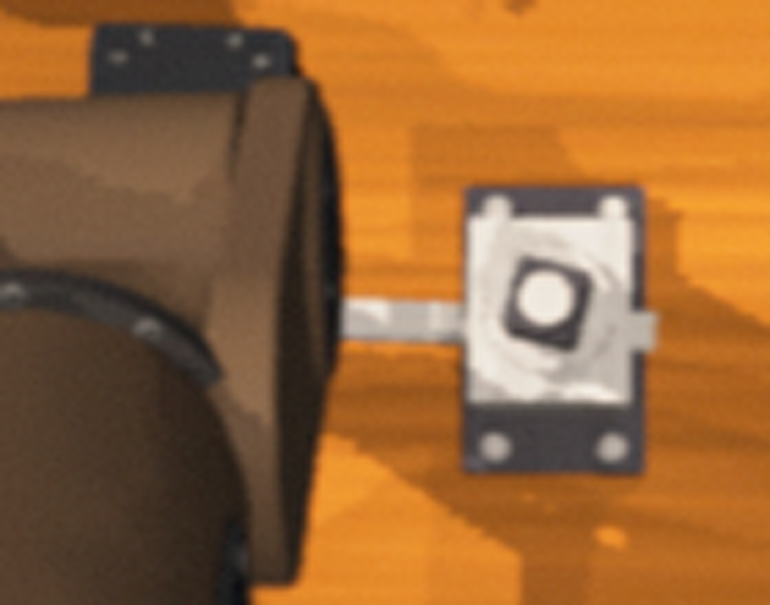

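View pics/s15.png

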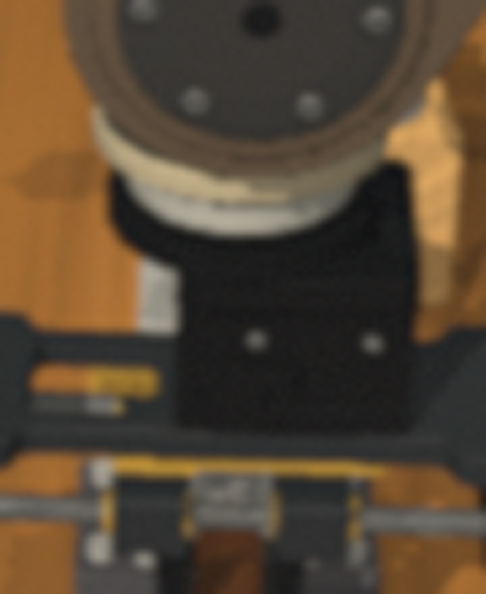

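The tip shows past the far side of the socket, at crop (657,332), which is about 37 mm past the axis. The push force is rising gradually.

```bash
python3 -m pendant '[{"x":-0.006,"y":0,"z":0,"rx":0,"ry":0,"rz":0,"jaw":0.1},{"x":-0.01,"y":0,"z":0,"rx":0,"ry":0,"rz":0,"jaw":0.1}]'
```

```text
t: 31.98
eef_pos: [518.5, 89.4, 229.0]
tcp_rot: [3.141, -0.001, 1.56]
ft_force: [0.1, 16.3, 4.9]
opening: 0.231
```

```bash
python3 -m pendant '[{"x":-0.006,"y":0,"z":0,"rx":0,"ry":0,"rz":0,"jaw":0.1},{"x":-0.01,"y":0,"z":0,"rx":0,"ry":0,"rz":0,"jaw":0.1}]'; python3 -c "
from h import *
t=cam('top');print(onz(t,(329.5,260.4),38))"
```

```text
t: 32.22
eef_pos: [518.5, 88.1, 229.0]
tcp_rot: [3.141, -0.001, 1.56]
ft_force: [-0.2, 18.8, 4.9]
opening: 0.228
[516.44463154 -72.53549074  38.        ]
```

```bash
python3 -m pendant '[{"x":0,"y":0,"z":0,"rx":0,"ry":0,"rz":0,"jaw":0.1},{"x":0,"y":0,"z":0,"rx":0,"ry":0,"rz":0,"jaw":0.1}]'; python3 - <<'E'
from h import *
go(518.8,88,229,90)
print(env.state()['moment'])
t=cam('top')
crop(t,260,230,350,290,8.8,'pics/t16.png')
tt=cam('top')
h=cv2.cvtColor(t["img"],cv2.COLOR_RGB2HSV).astype(int)
m=((h[...,1]<80)&(h[...,2]>110))
for u in range(273,292,3):
    v=[i for i in range(248,270) if m[i,u]]; print(u,min(v),max(v),onz(t,(u,(min(v)+max(v))/2),54)[:2].round(1))
for u in range(326,333): 
    v=[i for i in range(248,270) if m[i,u]]; print(u,v and (min(v),max(v),onz(t,(u,(min(v)+max(v))/2),40)[:2].round(1)))
E
```

```text
t: 32.52
eef_pos: [518.5, 88.0, 229.0]
tcp_rot: [3.141, -0.001, 1.56]
ft_force: [0.0, 15.0, 5.0]
opening: 0.232
t 32.52 pos [518.5  88.  229. ] rpy [ 1.7995e+02 -8.0000e-02  8.9380e+01] F [ 0. 15.  5.] op 0.232
shift [-0.0003  0.0017 -0.    ] turn [ 0.0011 -0.0017 -0.0137]
[2.17991835 0.06549307 0.0453347 ]Traceback (most recent call last):
  File "<stdin>", line 10, in <module>
ValueError: min() iterable argument is empty
```

View pics/t16.png

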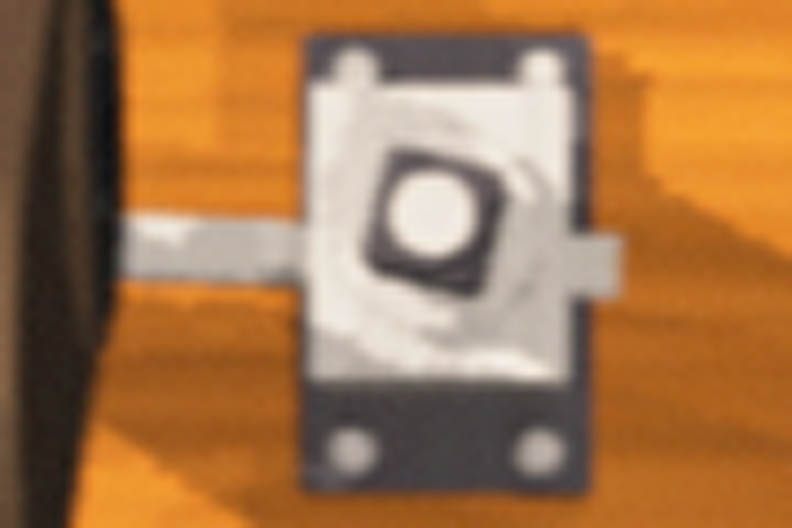

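The tip is at crop (622,267), about 3 mm further on. The blade is straight in the slot and the head is undisturbed. I'll keep pushing gently.

```bash
python3 -m pendant '[{"x":-0.006,"y":0,"z":0,"rx":0,"ry":0,"rz":0,"jaw":0.1},{"x":-0.012,"y":0,"z":0,"rx":0,"ry":0,"rz":0,"jaw":0.1}]'
```

```text
t: 32.88
eef_pos: [518.5, 86.6, 229.0]
tcp_rot: [3.141, -0.002, 1.56]
ft_force: [-0.3, 19.5, 5.8]
opening: 0.231
```

```bash
python3 -m pendant '[{"x":-0.006,"y":0,"z":0,"rx":0,"ry":0,"rz":0,"jaw":0.1},{"x":-0.012,"y":0,"z":0,"rx":0,"ry":0,"rz":0,"jaw":0.1}]'; python3 -c "
from h import *
t=cam('top')
crop(t,260,230,350,290,8.8,'pics/t17.png')
g=t['img'].mean(2); print([int(x) for x in g[260,320:345]])"
```

```text
t: 33.12
eef_pos: [518.5, 85.0, 229.1]
tcp_rot: [3.14, -0.002, 1.56]
ft_force: [0.1, 25.1, 6.2]
opening: 0.23
[179, 182, 184, 182, 180, 177, 176, 179, 178, 178, 173, 152, 120, 100, 98, 99, 96, 98, 98, 96, 96, 96, 96, 97, 96]
```

```bash
python3 - <<'E'
from h import *
t=cam('top'); st=env.state(); print(st['eef_pos'],st['ft_force'],st['t'])
for u in (329.2,330.2,331.4): print(u,onz(t,(u,260.4),38).round(1))
g=t['img'].mean(2)
for v in (257,259,260,262): print(v,[int(x) for x in g[v,320:340]])
s=cam('side'); cv2.imwrite('pics/s17.png',s['img'][:,:,::-1])
crop(s,330,200,380,300,6,'pics/s17c.png')
E
```

```text
[518.48657735  84.92153621 229.03063753] [ 0.20312243 20.50522817  4.59840623] 33.225
329.2 [516.4 -71.9  38. ]
330.2 [516.5 -74.   38. ]
331.4 [516.5 -76.4  38. ]
257 [183, 183, 184, 180, 175, 169, 166, 169, 171, 172, 167, 143, 112, 95, 96, 95, 97, 98, 97, 95]
259 [181, 179, 181, 181, 179, 175, 177, 175, 176, 176, 172, 151, 117, 98, 96, 96, 95, 96, 95, 95]
260 [180, 180, 182, 183, 178, 178, 178, 178, 179, 178, 174, 153, 119, 101, 100, 100, 98, 96, 97, 99]
262 [165, 177, 183, 183, 176, 171, 169, 171, 174, 173, 168, 153, 125, 109, 108, 108, 108, 108, 109, 108]
```

View pics/t17.png

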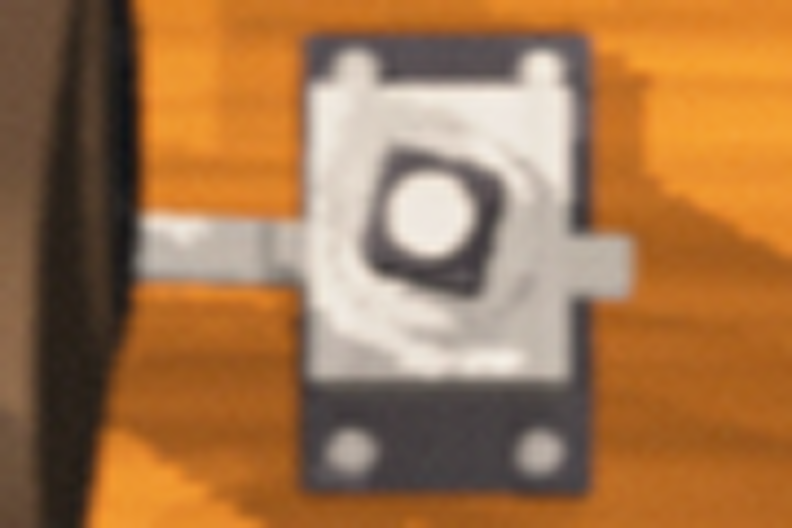

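View pics/s17.png

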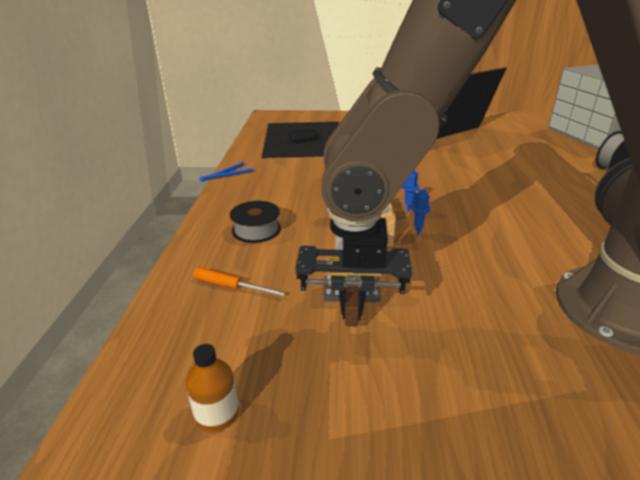

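```bash
python3 -m pendant '[{"x":-0.003,"y":0,"z":-0.001,"rx":0,"ry":0,"rz":0,"jaw":0.1},{"x":-0.006,"y":0,"z":-0.002,"rx":0,"ry":0,"rz":0,"jaw":0.1},{"x":-0.008,"y":0,"z":-0.002,"rx":0,"ry":0,"rz":0,"jaw":0.1}]'
```

```text
t: 33.65
eef_pos: [518.4, 83.8, 229.1]
tcp_rot: [3.141, -0.002, 1.56]
ft_force: [1.0, 22.9, 2.5]
opening: 0.23
```

```bash
python3 -m pendant '[{"x":-0.002,"y":0,"z":-0.001,"rx":0,"ry":0,"rz":0,"jaw":0.1},{"x":-0.004,"y":0,"z":-0.002,"rx":0,"ry":0,"rz":0,"jaw":0.1},{"x":-0.006,"y":0,"z":-0.003,"rx":0,"ry":0,"rz":0,"jaw":0.1}]'
```

```text
t: 34.02
eef_pos: [518.4, 82.8, 229.3]
tcp_rot: [3.141, -0.002, 1.56]
ft_force: [1.7, 19.2, -2.1]
opening: 0.229
```

```bash
python3 -m pendant '[{"x":-0.004,"y":0,"z":0,"rx":0,"ry":0,"rz":0,"jaw":0.1},{"x":-0.008,"y":0,"z":0,"rx":0,"ry":0,"rz":0,"jaw":0.1},{"x":-0.01,"y":0,"z":0,"rx":0,"ry":0,"rz":0,"jaw":0.1}]'
```

```text
t: 34.4
eef_pos: [518.3, 81.3, 229.2]
tcp_rot: [3.142, -0.002, 1.56]
ft_force: [1.7, 21.1, -1.3]
opening: 0.23
```

```bash
python3 -m pendant '[{"x":-0.004,"y":0,"z":0,"rx":0,"ry":0,"rz":0,"jaw":0.1},{"x":-0.008,"y":0,"z":0,"rx":0,"ry":0,"rz":0,"jaw":0.1},{"x":-0.01,"y":0,"z":0,"rx":0,"ry":0,"rz":0,"jaw":0.1}]'
```

```text
t: 34.78
eef_pos: [518.2, 79.9, 229.3]
tcp_rot: [-3.142, -0.002, 1.56]
ft_force: [0.9, 19.5, -1.5]
opening: 0.231
```

```bash
python3 -m pendant '[{"x":-0.005,"y":0.001,"z":0,"rx":0,"ry":0,"rz":0,"jaw":0.1},{"x":-0.01,"y":0.002,"z":0,"rx":0,"ry":0,"rz":0,"jaw":0.1},{"x":-0.015,"y":0.002,"z":0,"rx":0,"ry":0,"rz":0,"jaw":0.1},{"x":-0.02,"y":0.002,"z":0,"rx":0,"ry":0,"rz":0,"jaw":0.1}]'
```

```text
t: 35.28
eef_pos: [518.4, 76.9, 229.2]
tcp_rot: [-3.141, -0.002, 1.56]
ft_force: [0.5, 22.4, -0.8]
opening: 0.231
```

```bash
python3 -m pendant '[{"x":-0.005,"y":0,"z":0,"rx":0,"ry":0,"rz":0,"jaw":0.1},{"x":-0.01,"y":0,"z":0,"rx":0,"ry":0,"rz":0,"jaw":0.1},{"x":-0.015,"y":0,"z":0,"rx":0,"ry":0,"rz":0,"jaw":0.1},{"x":-0.02,"y":0,"z":0,"rx":0,"ry":0,"rz":0,"jaw":0.1}]'
```

```text
t: 35.78
eef_pos: [518.3, 74.0, 229.2]
tcp_rot: [-3.141, -0.002, 1.56]
ft_force: [-0.1, 25.2, 0.1]
opening: 0.233
```

```bash
python3 - <<'E'
from h import *
t=cam('top'); st=env.state(); print(st['eef_pos'],st['ft_force'],st['moment'])
g=t['img'].mean(2)
print([int(x) for x in g[260,325:345]])
crop(t,260,230,350,290,8.8,'pics/t18.png')
s=cam('side');crop(s,320,200,390,330,4.6,'pics/s18.png')
E
```

```text
[518.34648744  73.92943194 229.21974803] [ 1.00251041 21.03695599 -1.22173543] [ 3.44095419  0.06918544 -0.01068028]
[178, 178, 177, 177, 177, 175, 177, 175, 178, 176, 175, 159, 124, 103, 96, 98, 99, 98, 96, 97]
```

View pics/t18.png

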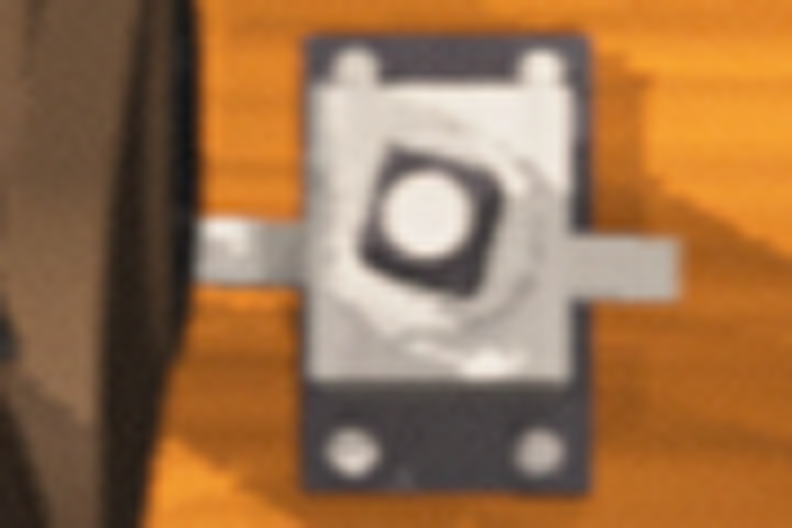

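View pics/s18.png

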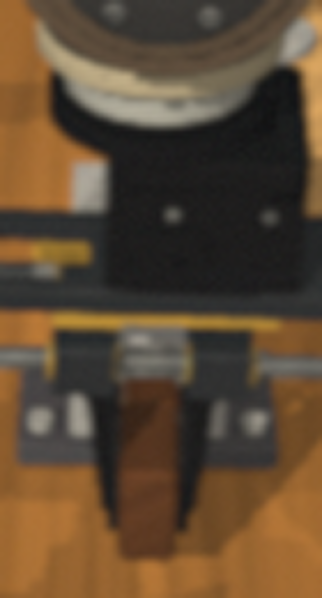

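The top view shows the tip at crop (680,270), about 54 mm past the axis, with no slip in the grip. The stub has moved about 0.8 px towards +y since the last view, so the arbor is working loose.

```bash
python3 -m pendant '[{"x":-0.004,"y":0.001,"z":0,"rx":0,"ry":0,"rz":0,"jaw":0.1},{"x":-0.008,"y":0.001,"z":0,"rx":0,"ry":0,"rz":0,"jaw":0.1},{"x":-0.012,"y":0.001,"z":0,"rx":0,"ry":0,"rz":0,"jaw":0.1}]'
```

```text
t: 36.25
eef_pos: [518.5, 71.9, 229.2]
tcp_rot: [-3.141, -0.002, 1.56]
ft_force: [0.2, 20.1, -1.1]
opening: 0.225
```

```bash
python3 -m pendant '[{"x":-0.004,"y":0,"z":0,"rx":0,"ry":0,"rz":0,"jaw":0.1},{"x":-0.008,"y":0,"z":0,"rx":0,"ry":0,"rz":0,"jaw":0.1},{"x":-0.012,"y":0,"z":0,"rx":0,"ry":0,"rz":0,"jaw":0.1}]'
```

```text
t: 36.62
eef_pos: [518.4, 70.1, 229.2]
tcp_rot: [-3.141, -0.002, 1.56]
ft_force: [0.4, 18.2, -0.2]
opening: 0.23
```

Force falls as it loosens. Continuing.

```bash
python3 -m pendant '[{"x":-0.005,"y":0,"z":0,"rx":0,"ry":0,"rz":0,"jaw":0.1},{"x":-0.01,"y":0,"z":0,"rx":0,"ry":0,"rz":0,"jaw":0.1},{"x":-0.015,"y":0,"z":0,"rx":0,"ry":0,"rz":0,"jaw":0.1},{"x":-0.02,"y":0,"z":0,"rx":0,"ry":0,"rz":0,"jaw":0.1}]'
```

```text
t: 37.12
eef_pos: [518.4, 67.0, 229.2]
tcp_rot: [-3.141, -0.002, 1.56]
ft_force: [-0.8, 17.4, -1.0]
opening: 0.233
```

```bash
python3 -m pendant '[{"x":-0.005,"y":0,"z":0,"rx":0,"ry":0,"rz":0,"jaw":0.1},{"x":-0.01,"y":0,"z":0,"rx":0,"ry":0,"rz":0,"jaw":0.1},{"x":-0.015,"y":0,"z":0,"rx":0,"ry":0,"rz":0,"jaw":0.1},{"x":-0.02,"y":0,"z":0,"rx":0,"ry":0,"rz":0,"jaw":0.1}]'
```

```text
t: 37.62
eef_pos: [518.4, 63.8, 229.1]
tcp_rot: [-3.141, -0.001, 1.56]
ft_force: [0.4, 14.6, -0.9]
opening: 0.229
```

```bash
python3 -m pendant '[{"x":-0.005,"y":0,"z":0,"rx":0,"ry":0,"rz":0,"jaw":0.1},{"x":-0.01,"y":0,"z":0,"rx":0,"ry":0,"rz":0,"jaw":0.1},{"x":-0.015,"y":0,"z":0,"rx":0,"ry":0,"rz":0,"jaw":0.1},{"x":-0.02,"y":0,"z":0,"rx":0,"ry":0,"rz":0,"jaw":0.1}]'; python3 - <<'E'
from h import *
t=cam('top'); crop(t,260,230,350,290,8.8,'pics/t19.png')
g=t['img'].mean(2); print([int(x) for x in g[260,330:350]])
E
```

```text
t: 38.12
eef_pos: [518.4, 60.5, 229.1]
tcp_rot: [-3.14, -0.001, 1.56]
ft_force: [0.2, 10.2, -1.4]
opening: 0.229
[176, 178, 177, 176, 176, 176, 176, 176, 177, 176, 177, 176, 175, 150, 115, 99, 94, 96, 95, 94]
```

View pics/t19.png

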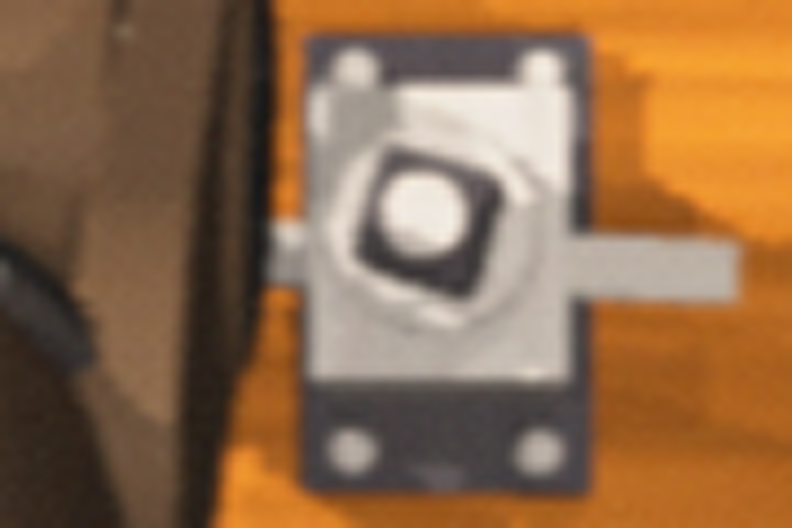

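```bash
python3 -m pendant '[{"x":-0.005,"y":0,"z":0,"rx":0,"ry":0,"rz":0,"jaw":0.1},{"x":-0.01,"y":0,"z":0,"rx":0,"ry":0,"rz":0,"jaw":0.1},{"x":-0.015,"y":0,"z":0,"rx":0,"ry":0,"rz":0,"jaw":0.1},{"x":-0.02,"y":0,"z":0,"rx":0,"ry":0,"rz":0,"jaw":0.1},{"x":-0.02,"y":0,"z":0,"rx":0,"ry":0,"rz":0,"jaw":0.1}]'; python3 -c "
from h import *
print(env.state()['ft_force'],env.state()['moment'])"
```

```text
t: 38.8
eef_pos: [518.4, 57.1, 229.1]
tcp_rot: [-3.14, -0.001, 1.56]
ft_force: [0.2, 5.3, -0.8]
opening: 0.227
[ 0.17950574  5.29474325 -0.76884937] [ 0.83763157  0.04169891 -0.00145171]
```

```bash
python3 -m pendant '[{"x":0.002,"y":0,"z":0,"rx":0,"ry":0,"rz":0,"jaw":0.1},{"x":0.002,"y":0,"z":0,"rx":0,"ry":0,"rz":0,"jaw":0.3},{"x":0.002,"y":0,"z":0,"rx":0,"ry":0,"rz":0,"jaw":0.45},{"x":0.002,"y":0,"z":0,"rx":0,"ry":0,"rz":0,"jaw":0.45}]'; python3 -m pendant '[{"x":0,"y":0,"z":-0.05,"rx":0,"ry":0,"rz":0,"jaw":0.45},{"x":0,"y":0,"z":-0.15,"rx":0,"ry":0,"rz":0,"jaw":0.45},{"x":0,"y":0,"z":-0.35,"rx":0,"ry":0,"rz":0,"jaw":0.45},{"x":0.1,"y":0,"z":-0.7,"rx":0,"ry":0,"rz":0,"jaw":0.45},{"x":0.3,"y":0,"z":-1,"rx":0,"ry":0,"rz":0,"jaw":0.45},{"x":0.3,"y":-0.2,"z":-1,"rx":0,"ry":0,"rz":0,"jaw":0.45}]'
python3 -m pendant '[{"x":0,"y":-0.2,"z":-0.4,"rx":0,"ry":0,"rz":0,"jaw":0.45},{"x":0.2,"y":-0.2,"z":-0.8,"rx":0,"ry":0,"rz":0,"jaw":0.45},{"x":0.6,"y":-0.2,"z":-0.8,"rx":0,"ry":0,"rz":0,"jaw":0.45},{"x":1,"y":-0.2,"z":-0.8,"rx":0,"ry":0,"rz":0,"jaw":0.45},{"x":1,"y":-0.2,"z":-0.8,"rx":0,"ry":0,"rz":0,"jaw":0.45}]'
python3 - <<'E'
from h import *
t=cam('top');s=cam('side'); crop(t,240,220,360,300,6.6,'pics/t20.png');crop(s,310,190,400,310,5,'pics/s20.png');cv2.imwrite('pics/s20f.png',s['img'][:,:,::-1])
g=cv2.cvtColor(s['img'],cv2.COLOR_RGB2GRAY)
print([int(x) for x in g[208:260,352:355].mean(1)])
g=t['img'].mean(2); print([int(x) for x in g[260,335:355]])
for z in (5,7,9): print(z,proj(s,[(518.8,-42,160+z),(518.8,-10.5,112+z),(518.8,-10.5,118+z)]).round(2).tolist())
E
```

```text
t: 39.3
eef_pos: [518.6, 57.0, 229.6]
tcp_rot: [3.141, 0.0, 1.56]
ft_force: [0.1, -0.5, -0.4]
opening: 0.428
t: 40.05
eef_pos: [489.4, 103.6, 383.6]
tcp_rot: [3.134, -0.001, 1.562]
ft_force: [-1.2, 0.4, -0.9]
opening: 0.446
t: 40.67
eef_pos: [459.6, 255.5, 500.5]
tcp_rot: [3.141, -0.001, 1.565]
ft_force: [-0.1, -1.1, -0.4]
opening: 0.451
[105, 118, 122, 123, 122, 121, 121, 126, 141, 158, 164, 166, 167, 163, 154, 147, 130, 100, 84, 78, 75, 74, 74, 74, 74, 74, 74, 74, 74, 73, 73, 72, 77, 102, 132, 147, 150, 150, 142, 131, 131, 133, 139, 151, 152, 150, 150, 150, 149, 149, 149, 148]
[157, 157, 157, 157, 156, 155, 159, 157, 157, 154, 130, 94, 80, 83, 82, 89, 89, 96, 106, 114]
5 [[353.61, 215.4], [352.92, 246.89], [352.99, 244.13]]
7 [[353.63, 214.44], [352.94, 245.97], [353.02, 243.2]]
9 [[353.66, 213.48], [352.97, 245.05], [353.05, 242.28]]
```

View pics/t20.png

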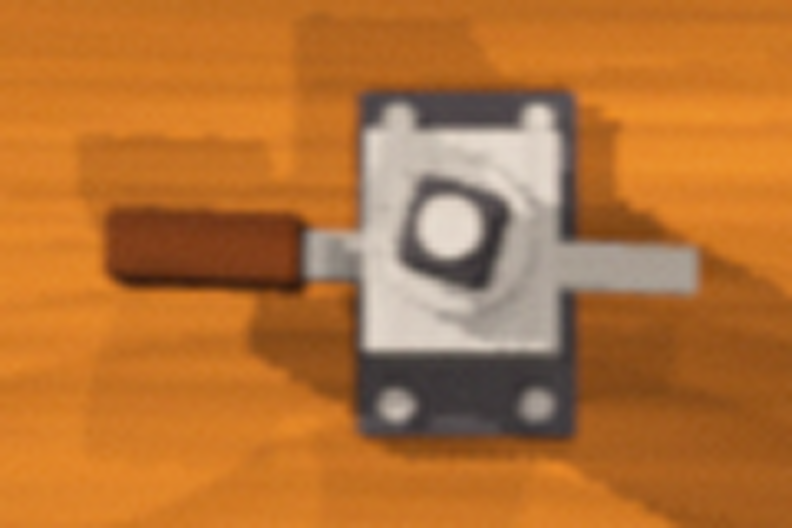

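View pics/s20.png

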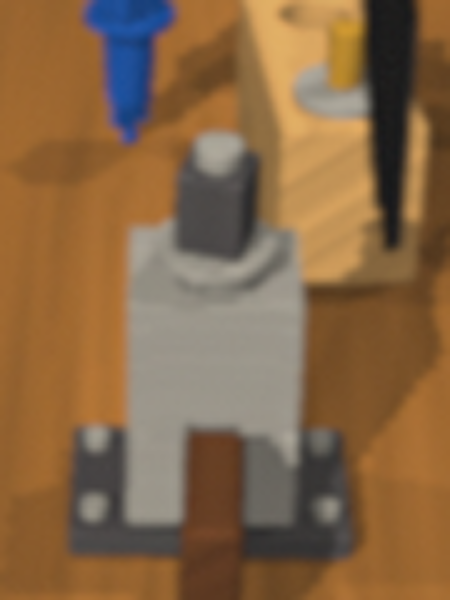

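The handle is at crop (205,248), the tip is about 72 mm past the axis, and nothing is touching the drift. By the side view the lift is about 5.5–6 mm, since the stub edge moved from row 218.3 to 216.1. That is close to the 5 mm limit, so I'll nudge the drift about 10 mm further, pushing on the back of the handle with closed fingers.

```bash
python3 - <<'E'
from h import *
t=cam('top'); print(onz(t,(271.1-.5,257.6-.5),74),onz(t,(240+107/6.6-.5,257),74), onz(t,(345.0,260.4),38))
go(518.5,120,330,90)
E
```

```text
[517.74382336  44.94326273  74.        ] [517.21153473  74.56579558  74.        ] [ 517.20192535 -104.18663929   38.        ]
t 40.83 pos [460.3 252.1 500.1] rpy [179.98   0.    89.4 ] F [ 0.7 -0.8  0.4] op 0.448
shift [-0.8767  0.3966  1.134 ] turn [ 0.0004  0.0001 -0.0134]
```

```bash
python3 -m pendant '[{"x":-0.3,"y":0.15,"z":0.3,"rx":0,"ry":0,"rz":0,"jaw":0.2},{"x":-0.6,"y":0.3,"z":0.6,"rx":0,"ry":0,"rz":-0.013,"jaw":0},{"x":-0.87,"y":0.393,"z":0.8,"rx":0,"ry":0,"rz":-0.013,"jaw":0},{"x":-0.87,"y":0.393,"z":1,"rx":0,"ry":0,"rz":-0.013,"jaw":0},{"x":-0.87,"y":0.393,"z":1,"rx":0,"ry":0,"rz":-0.013,"jaw":0}]'; python3 -c "
from h import *
go(517.8,105,236,90)"
```

```text
t: 41.45
eef_pos: [518.2, 119.8, 348.5]
tcp_rot: [-3.138, 0.0, 1.567]
ft_force: [0.6, 1.4, 0.6]
opening: 0.014
t 41.45 pos [518.2 119.8 348.5] rpy [-1.798e+02  2.000e-02  8.980e+01] F [0.6 1.4 0.6] op 0.014
shift [-9.830e-02  7.000e-04  7.497e-01] turn [-0.0045  0.0005 -0.0043]
```

```bash
python3 -m pendant '[{"x":0,"y":0,"z":0.2,"rx":0,"ry":0,"rz":0,"jaw":0},{"x":0,"y":0,"z":0.5,"rx":0,"ry":0,"rz":0,"jaw":0},{"x":-0.04,"y":0,"z":0.7,"rx":0,"ry":0,"rz":0,"jaw":0},{"x":-0.1,"y":0,"z":0.75,"rx":0,"ry":0,"rz":0,"jaw":0},{"x":-0.1,"y":0,"z":0.75,"rx":0,"ry":0,"rz":0,"jaw":0}]'; python3 -m pendant '[{"x":-0.03,"y":0,"z":0,"rx":0,"ry":0,"rz":0,"jaw":0},{"x":-0.05,"y":0,"z":0,"rx":0,"ry":0,"rz":0,"jaw":0},{"x":-0.07,"y":0,"z":0,"rx":0,"ry":0,"rz":0,"jaw":0},{"x":-0.09,"y":0,"z":0,"rx":0,"ry":0,"rz":0,"jaw":0}]'
```

```text
t: 42.08
eef_pos: [518.7, 106.0, 238.3]
tcp_rot: [3.14, -0.0, 1.569]
ft_force: [-0.3, 0.3, 0.3]
opening: 0.004
t: 42.58
eef_pos: [518.3, 92.9, 237.2]
tcp_rot: [3.141, -0.0, 1.57]
ft_force: [0.5, -0.4, -0.5]
opening: 0.004
```

```bash
python3 -m pendant '[{"x":-0.01,"y":0,"z":0,"rx":0,"ry":0,"rz":0,"jaw":0},{"x":-0.02,"y":0,"z":0,"rx":0,"ry":0,"rz":0,"jaw":0},{"x":-0.03,"y":0,"z":0,"rx":0,"ry":0,"rz":0,"jaw":0},{"x":-0.04,"y":0,"z":0,"rx":0,"ry":0,"rz":0,"jaw":0},{"x":-0.048,"y":0,"z":0,"rx":0,"ry":0,"rz":0,"jaw":0},{"x":-0.054,"y":0,"z":0,"rx":0,"ry":0,"rz":0,"jaw":0}]'
```

```text
t: 43.32
eef_pos: [518.2, 85.3, 237.1]
tcp_rot: [3.142, -0.001, 1.57]
ft_force: [-0.5, 6.1, -0.0]
opening: 0.005
```

```bash
python3 -m pendant '[{"x":-0.006,"y":0,"z":0,"rx":0,"ry":0,"rz":0,"jaw":0},{"x":-0.012,"y":0,"z":0,"rx":0,"ry":0,"rz":0,"jaw":0},{"x":-0.018,"y":0,"z":0,"rx":0,"ry":0,"rz":0,"jaw":0}]'
```

```text
t: 43.7
eef_pos: [518.2, 82.6, 237.0]
tcp_rot: [3.142, -0.001, 1.57]
ft_force: [0.3, 5.8, 0.8]
opening: 0.003
```

```bash
python3 -m pendant '[{"x":-0.006,"y":0,"z":0,"rx":0,"ry":0,"rz":0,"jaw":0},{"x":-0.012,"y":0,"z":0,"rx":0,"ry":0,"rz":0,"jaw":0},{"x":-0.018,"y":0,"z":0,"rx":0,"ry":0,"rz":0,"jaw":0}]'
```

```text
t: 44.08
eef_pos: [518.2, 79.9, 237.0]
tcp_rot: [3.142, -0.0, 1.57]
ft_force: [-0.8, 5.4, 0.4]
opening: 0.004
```

```bash
python3 -m pendant '[{"x":-0.006,"y":0,"z":0,"rx":0,"ry":0,"rz":0,"jaw":0},{"x":-0.012,"y":0,"z":0,"rx":0,"ry":0,"rz":0,"jaw":0},{"x":-0.018,"y":0,"z":0,"rx":0,"ry":0,"rz":0,"jaw":0},{"x":-0.024,"y":0,"z":0,"rx":0,"ry":0,"rz":0,"jaw":0},{"x":-0.026,"y":0,"z":0,"rx":0,"ry":0,"rz":0,"jaw":0}]'; python3 -m pendant '[{"x":0.02,"y":0,"z":0,"rx":0,"ry":0,"rz":0,"jaw":0},{"x":0.08,"y":0,"z":0,"rx":0,"ry":0,"rz":0,"jaw":0},{"x":0.2,"y":0,"z":-0.2,"rx":0,"ry":0,"rz":0,"jaw":0},{"x":0.4,"y":0,"z":-0.6,"rx":0,"ry":0,"rz":0,"jaw":0},{"x":0.7,"y":-0.2,"z":-1,"rx":0,"ry":0,"rz":0,"jaw":0},{"x":0.9,"y":-0.4,"z":-1,"rx":0,"ry":0,"rz":0,"jaw":0},{"x":1,"y":-0.5,"z":-1,"rx":0,"ry":0,"rz":0,"jaw":0}]'
python3 -m pendant '[{"x":0.3,"y":-0.1,"z":-0.4,"rx":0,"ry":0,"rz":0,"jaw":0},{"x":0.6,"y":-0.3,"z":-0.8,"rx":0,"ry":0,"rz":0,"jaw":0},{"x":0.8,"y":-0.3,"z":-0.8,"rx":0,"ry":0,"rz":0,"jaw":0},{"x":0.8,"y":-0.3,"z":-0.8,"rx":0,"ry":0,"rz":0,"jaw":0},{"x":0.8,"y":-0.3,"z":-0.8,"rx":0,"ry":0,"rz":0,"jaw":0}]'
python3 - <<'E'
from h import *
t=cam('top');s=cam('side'); crop(t,240,220,360,300,6.6,'pics/t21.png');crop(s,310,190,400,310,5,'pics/s21.png');cv2.imwrite('pics/t21f.png',t['img'][:,:,::-1])
g=cv2.cvtColor(s['img'],cv2.COLOR_RGB2GRAY)
print([int(x) for x in g[208:260,352:355].mean(1)])
g=t['img'].mean(2); print([int(x) for x in g[260,335:355]])
E
```

```text
t: 44.7
eef_pos: [518.3, 75.6, 237.0]
tcp_rot: [3.141, -0.0, 1.57]
ft_force: [0.3, 3.5, 0.3]
opening: 0.003
t: 45.58
eef_pos: [441.4, 227.7, 388.7]
tcp_rot: [3.139, -0.001, 1.573]
ft_force: [-0.9, 0.5, -0.7]
opening: 0.001
t: 46.2
eef_pos: [398.1, 345.7, 506.4]
tcp_rot: [-3.141, 0.001, 1.571]
ft_force: [0.3, 0.2, -1.2]
opening: 0.008
[107, 120, 126, 126, 125, 124, 125, 140, 161, 169, 170, 170, 167, 160, 154, 143, 116, 90, 84, 79, 75, 75, 75, 75, 75, 75, 75, 75, 75, 75, 74, 75, 89, 119, 145, 156, 160, 156, 142, 127, 131, 135, 137, 147, 152, 154, 154, 154, 153, 153, 153, 152]
[153, 152, 153, 153, 152, 151, 153, 152, 152, 152, 152, 151, 152, 153, 152, 149, 133, 108, 103, 109]
```

View pics/t21.png

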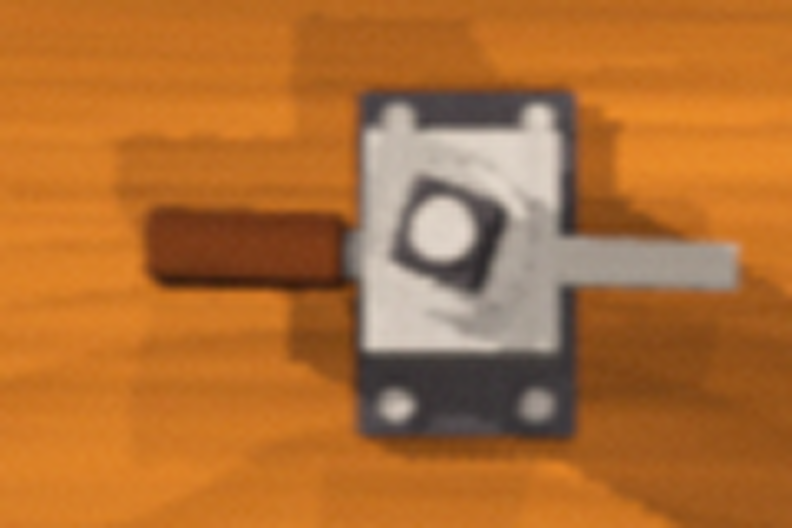

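View pics/s21.png

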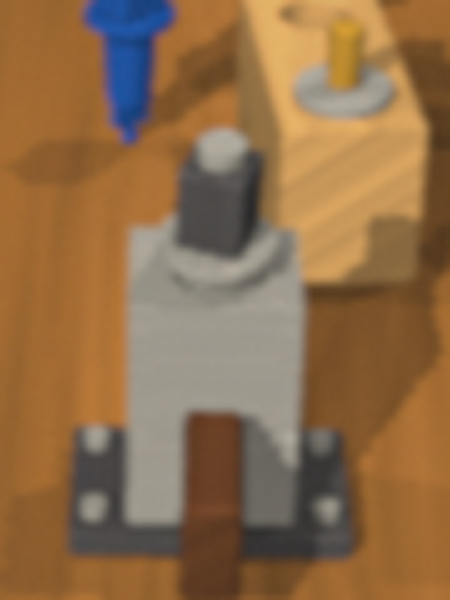

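View pics/t21f.png

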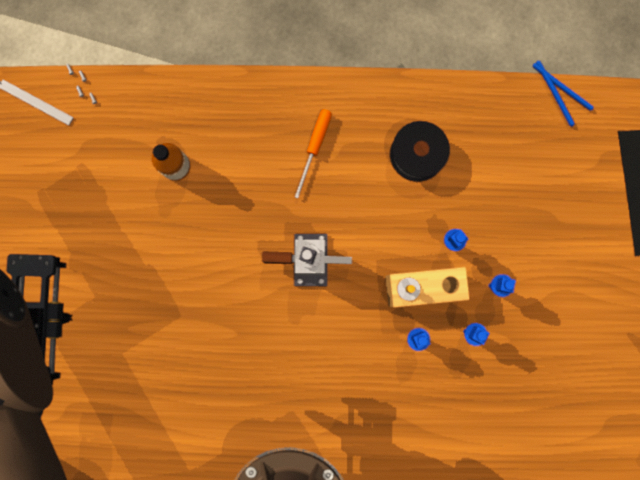

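```bash
python3 - <<'E'
from h import *
t=cv2.imread('pics/t21f.png')[:,:,::-1]; c=cam('top'); print(np.abs(c['img'].astype(int)-t.astype(int)).max())
cv2.imwrite('pics/t22.png',cv2.resize(c['img'][238:276,290:332,::-1],None,fx=14,fy=14,interpolation=cv2.INTER_CUBIC))
s=cam('side'); cv2.imwrite('pics/s22.png',cv2.resize(s['img'][205:260,325:385,::-1],None,fx=10,fy=10,interpolation=cv2.INTER_CUBIC))
for n,f in(('now','pics/t21f.png'),):
    im=cv2.imread(f); h=cv2.cvtColor(im,cv2.COLOR_BGR2HSV)
    m=np.zeros(h.shape[:2],np.uint8); m[247:262,300:314]=(h[247:262,300:314,2]<120)*255
    d=np.where(m); print('dark bbox',d[1].min(),d[1].max(),d[0].min(),d[0].max())
# predicted positions of stub-top and collar-top centre upright at lift 7.5
for P in((518.8,-33,167.5),(518.8,-33,125.5)): print(P,((proj(c,[P])[0]+.5-[290,238])*14).round(0))
print(((proj(s,[(518.8,-33,167.5),(518.8,-33,125.5)])+.5-[325,205])*10).round(0).tolist())
E
```

```text
95
dark bbox 300 313 247 261
(518.8, -33, 167.5) [273. 229.]
(518.8, -33, 125.5) [279. 253.]
[[291.0, 121.0], [286.0, 319.0]]
```

View pics/t22.png

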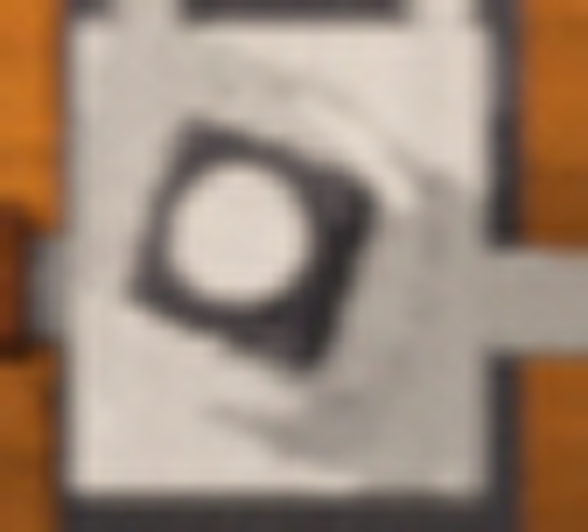

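View pics/s22.png

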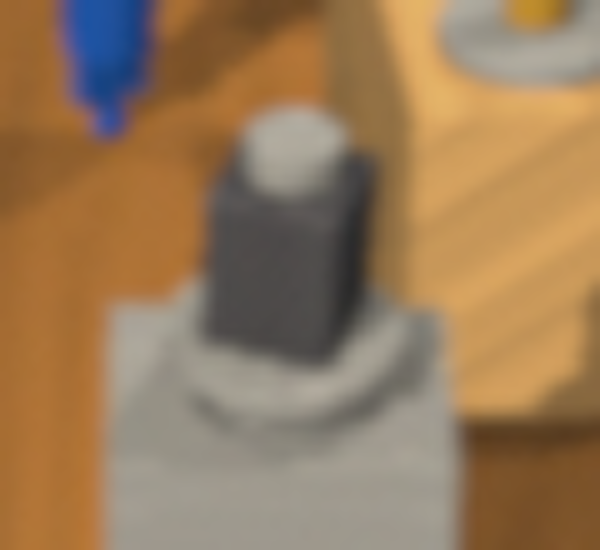

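```bash
python3 - <<'E'
from h import *
a=cam('top')['img'].astype(int)
for _ in range(8): b=cam('top')['img'].astype(int)
d=np.abs(a-b); print(d[225:300,250:370].mean(),d[225:300,250:370].max())
st=env.state(); print(st['t'],st['ft_force'],np.abs(st['qvel']).max())
print(env.job_done())
E
```

```text
1.501037037037037 9
46.85 [0.82696378 0.33893473 0.22457349] 0.0033061598025438954
the job is handed in; nothing more can be done
None
```

I carried out the whole task and handed it in at about 47 s. The arbor was seated in the socket and released, then lifted about 7–9 mm by the drift, which is still in the slot. No verdict is reported, so this rests on my own checks.

**Seating the arbor:** I lowered it into the bore and turned it about 13° under a light push until it dropped into the dog. I then pressed it down slowly at up to about 28 N, let go, and pressed once more on the stub with closed fingers.
- **Conflicting check:** the side view showed the collar flush (shadow line at row 249.0, predicted 249.2). Fingertip contact and the point where the drift first met the nose suggested it was still about 1–1.5 mm high. Both are inside the 2 mm limit.

**Driving the drift:** It entered from the +y end, and the push peaked at about 25 N and then fell as the arbor came loose. The first push gave only about 5.5–6 mm of lift. I let go of the drift and pushed the back of its handle about 10 mm further at about 6 N.

**Final views:**
- **Drift:** its tip is about 84 mm past the bore's axis, and two views about 0.4 s apart showed nothing moving.
- **Arbor:** the collar is about 7–9 mm above its seated height. The arbor leans slightly towards +y, with the stub about 4.5 mm off centre. I estimate the tilt at 0.06–0.08 rad (limit 0.12), but I couldn't measure it precisely.
- **Surroundings:** the robot is clear of everything, and the other objects look to be where they started.

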